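# Check and true up a rack-locating frame by its diagonals

## Robot

A 6-joint arm with a two-finger parallel gripper is mounted at the origin on the work surface. World frame = base frame: x ahead of the robot, y to its left, z up, the work surface at z = 0. Lengths are in m, angles in rad, forces in N, time in s.
With the tool pointing down it reaches from about 0.3 to 0.875 m from the base axis. Payload 6.4 kg.
Tool frame: the origin (TCP) lies at the centre of the arm's flange, where the gripper is bolted on; the fingertips stand 166 mm ahead of it and the grasp point (between the pads) lies 147 mm ahead of it (manip.tip_extent is the distance from the TCP to the fingertips, in m); z points along the fingers, y is the direction in which the jaws open and shut (so a half turn about z gives the same grasp; the last joint's range is limited). The gripper opens to 88 mm and grips with 3 to 60 N. Pads are 18 mm wide; open, the fingers measure 123 mm over their backs; the gripper's body (75 mm by 187 mm) begins 45 mm behind the grasp point.
Start: joints at [1.131, 0.181, 1.607, -0, 1.354, -0.206], TCP at [0.133, 0.559, 0.405] pointing down, gripper open.
Joint ranges: [-2.99, 2.99], [-0.89, 2.07], [0.3, 2.58], [-1.14, 4.28], [0, 2.63], [-3.12, 3.12]. Speed limits (rad/s): [2.57, 2.57, 3.01, 3.14, 3.14, 3.14].

## Interface

Orientations are given as [roll, pitch, yaw] about the fixed x, y, z axes, in that order (R = Rz(yaw) Ry(pitch) Rx(roll)).
In Python, from station import manip gives the robot as it stands. The module is installed in compiled form; this text tells all that it offers.
- The arm moves only by the tool move_arm, never from a script. Its argument "series" is a list of rows, each an object of numbers: "dx", "dy", "dz": the shift along the tool's x, y, z in m; "turn": the turn about the tool's z in rad. A call has 1 to 20 rows; each row shifts and turns the commanded pose from where the row before left it, along the tool's axes as they then stand; what a row does not reach is not made up. A row lasts 1/12 s, in which the tool goes at most 41.7 mm and 7.16 degrees, less where a joint would pass 70% of its speed; a pose out of reach is approached as far as the arm can. A call is refused whole if a number of a shift passes 0.0417 or a number of a turn 0.125, either way. A call with a gripper value outside its range is refused whole. "gripper" is the closure, from 0 (fully open) to 1 (shut), set as the call begins (left out, the last holds). The fingers move at their own pace and stop on an object; "grip_force" is the grip in N (left out, the last holds). Time passes only in rows, so rows that do not move let the fingers close. It gives the time, the measured TCP pose, the force and the opening at its end, in the units of the state.
- manip.state(): the state, without advancing time (a new reading comes with each control period).
- manip.capture(name): name is "scene" or "top" or "wrist"; returns a dict with "pixels" (420x560x3 uint8, red, green, blue), "mtx" (3x3 intrinsics, pixels), "R" (3x3) and "t" (3): a world point X has camera coordinates R X + t. Camera axes: x right, y down, z forward; pixel columns grow to the right and rows downward; lengths in m; the calibration is good to about 2 mm. A picture is of the moment at which its call begins. There is no depth.
- manip.sign_off(): hands the job in, once; it reports no verdict.
The state is a dict: "t": time; "joint_pos": joint angles; "joint_vel": joint speeds; "joint_efforts": joint torques, N m; "eef_pos": TCP position; "tcp_rot": TCP orientation; "wrist_force": force on the tool from outside, world axes, zero at the start; "wrist_torque": the same for the moment, N m; "opening": opening from 0.0 (shut) to 1.0 (fully open).
Only numpy, scipy, OpenCV 4.12 (cv2) and the standard library are available. Lean on these libraries where they do the work, as an engineer would, in place of code of your own. Each camera call takes 0.05 s, during which the arm holds its last target.

## Task

Check the aluminium rack frame for square with the blue slide rule: lay the rule flat inside the frame and draw its slide out gently until a nose sits in each corner, first on the diagonal from the front-left to the rear-right corner, then on the one from front-right to rear-left. If the two lengths differ, push the rear rail sideways until both diagonals are the same to within 3 mm. Leave the rule lying flat inside the frame, and the other things on the bench undisturbed.

Things in the scene. Friction and masses are not known exactly. Their poses are not given: they have to be found in the camera images.
- frame: Open frame of four aluminium rails (15 mm wide, 20 mm high) flat on the bench, inside 190 mm (its x, front to rear) by 210 mm (its y) when square. Origin on the bench at the centre of the square shape; x points from front to rear rail, y to the left rail. The front rail, nearest the robot, is bolted to the bench; the others turn stiffly on corner screws 205 mm apart in x, 225 mm in y.
- front_left (a point): Inside corner of the bolted front rail and the left (+y) rail, 10 mm above the bench (half-way up the rails). The rear corners are not given: the rear rail stays parallel to the front rail but is found racked sideways along y, to either side by up to 13 mm, and both side rails lean with it.
- front_right (a point): Inside corner of the bolted front rail and the right (-y) rail, 10 mm up. The rear rail, 15 mm thick and 240 mm long, yields to about 9 N along y and stays where it is left (stops at 15 mm either way); its end faces, each 15 mm further out in y than the inside corner, are good places to push.
- rule: Slide rule lying flat: blue channel 24 mm wide, 9 mm high, 206 mm long; 0.3 to 0.45 kg in all. Origin under its middle, x along the rule from tail to tip. A slim stub at each end carries a round orange nylon nose of 3 mm radius that slides easily on the rails and sits in a corner with its centre 4.2 mm from it. With its full weight on the bench the channel resists 1 N or more before it slides.
- rule_knob (a point): Grip point of the rule: black round upright thumb knob, 18 mm diameter, 9 to 42 mm above the bench; this point is on its axis, 32 mm up. Fixed to the steel slide, it stands at the rule's middle (near its balance point) when shut. Keep fingertips above the channel, which is wider than the knob. The rule can be carried by it and may swivel a little in the fingers.
- rule_tail (a point): Centre of the orange nose at the fixed (tail) end, 122 mm behind the rule's middle, 5 mm above its underside.
- rule_tip (a point): Centre of the orange nose on the slide, 122 mm ahead of the knob, 5 mm above the underside.
- rule_slide (a joint): How far the slide is drawn out, m: 0 shut (end stop) to 0.070. Length over the noses = 0.250 + this. Friction holds it where it is left (about 0.6 N to move it). Starts shut.
- tube_rack: Bystander: empty white tube rack, 205 x 88 x 55 mm, standing at the other side of the frame from the rule; origin under its middle.
- cup_a: Bystander: white specimen cup with red lid, 48 mm wide, 64 mm high, behind the frame.
- cup_b: Bystander: a second such cup.
- carton: Bystander: flat blue carton, 55 x 75 x 22 mm.
- marker: Bystander: black marker pen, 130 mm long, lying behind and left of the frame.
- tip_tray: Bystander: open white tray with yellow tips, 120 x 85 x 28 mm.
- tip_box: Bystander: grey lidded tip box, 124 x 84 x 76 mm.

How it is judged:
By the outcome, as a careful person would: the job done as asked, in the order asked, and still so for the second after the job is handed in, with the robot touching nothing.
It also fails if it takes over 72 s, if anything falls off the work surface, if the arm or the gripper's body presses on something with over 40 N, if the wrist force passes 120 N, or if a joint passes its speed limit or range.

## Working session

There is one attempt and no reset: what is moved stays moved. The work goes in short steps, Python scripts to look and compute and a tool call to move; the robot and the scene stay as the last step left them, time stands still between calls to the robot, and variables do not carry over. Pictures are saved under pics/ and viewed, and the job is handed in when it is done.

Besides the shell and the picture viewer there is one more tool, called after "Request:" by a JSON object that holds its "method" and its "body". move_arm: Moves the arm, as the interface text tells. Its arguments: {"type":"object","properties":{"series":{"type":"array"},"gripper":{"type":"number"},"grip_force":{"type":"number"}},"required":["series"]}

```bash
mkdir -p pics; cat > h.py <<'E'
import numpy as np, cv2
from station import manip
def cap(n,fn=None):
    c=manip.capture(n)
    np.savez(f'pics/{fn or n}.npz',**{k:np.array(v) for k,v in c.items()})
    cv2.imwrite(f'pics/{fn or n}.png',np.array(c['pixels'])[:,:,::-1]); return c
def load(fn): return dict(np.load(f'pics/{fn}.npz'))
def px2w(c,u,v,z):
    d=np.array(c['R']).T@np.linalg.solve(np.array(c['mtx']),[u,v,1.]); o=-np.array(c['R']).T@np.array(c['t'])
    return o+d*(z-o[2])/d[2]
def w2px(c,X):
    p=np.array(c['mtx'])@(np.array(c['R'])@np.array(X)+np.array(c['t'])); return p[:2]/p[2]
E
python3 - <<'E'
from h import *
for n in('scene','top','wrist'):
    c=cap(n,n+'0'); R=np.array(c['R']); print(n,-R.T@np.array(c['t']),R.tolist(),c['mtx'][0])
print(manip.state())
E
```

```text
scene [1.24677171 0.60044923 0.67134731] [[-0.6832002904354576, 0.7301422552268318, 0.011386407738297173], [0.40344006122218684, 0.39040754407998746, -0.8275373505325734], [-0.6086653268832924, -0.5607800251950036, -0.5612951836532596]] [386.37850632   0.         286.58717966]
top [ 0.37605726 -0.01780077  1.32430089] [[0.01894673105725045, -0.9998038428388397, -0.0057703749386921865], [-0.9892651354455905, -0.017909975687491867, -0.14503008157858488], [0.14489828561463988, 0.008456276696177725, -0.9894104194975792]] [393.77289183   0.         283.43654579]
wrist [0.05341388 0.57737137 0.38550749] [[0.23103631916873318, 0.9729440042176651, -0.001477796285528125], [0.9235085895748224, -0.21881882140747827, 0.31504001075953353], [0.3061929199156769, -0.07415044204008761, -0.949077240133159]] [351.47869131   0.         278.59149194]
{'t': 0.15, 'joint_pos': array([ 1.13076351e+00,  1.81388942e-01,  1.60775499e+00, -1.51473610e-05,
        1.35380362e+00, -2.06272127e-01]), 'joint_vel': array([ 0.00165239, -0.00195753, -0.00195863,  0.00013239, -0.00156989,
        0.00121706]), 'joint_efforts': array([ 1.39256917e-03, -4.34226644e+01, -3.42180455e+01,  7.02930428e-02,
        3.55403661e-02, -1.05042723e-04]), 'eef_pos': array([0.13308079, 0.5591979 , 0.40401779]), 'tcp_rot': array([-3.14026345e+00, -2.63025951e-04,  2.90783506e+00]), 'wrist_force': array([-0.67987234, -0.27618174, -0.54493936]), 'wrist_torque': array([-0.02856394, -0.00334221, -0.01785065]), 'opening': 0.9978235603071886}
```

View pics/top0.png

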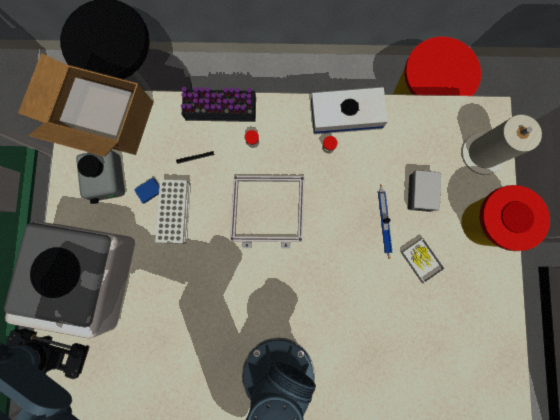

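View pics/scene0.png

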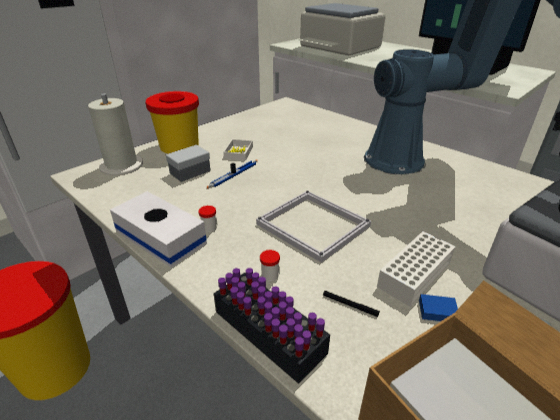

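View pics/wrist0.png

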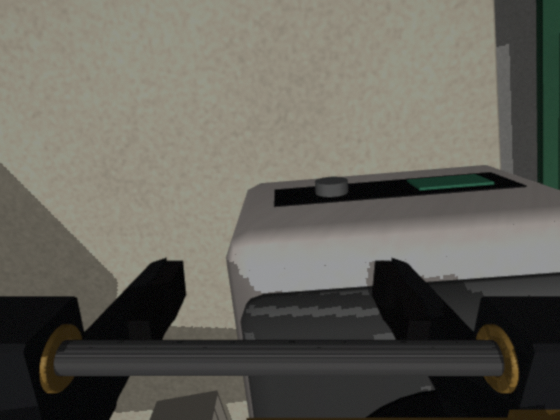

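```bash
python3 - <<'E'
from h import *
c=load('top0'); im=cv2.imread('pics/top0.png')
a=cv2.resize(im[160:260,210:320],None,fx=5,fy=5,interpolation=cv2.INTER_CUBIC)
b=cv2.resize(im[170:290,360:410],None,fx=5,fy=4.1666,interpolation=cv2.INTER_CUBIC)
cv2.imwrite('pics/z0.png',np.hstack([a,b]))
for n,u,v,z in [('knob',388,219,.04),('ruletop',381,186,.005),('rulebot',390,257,.005),('FL',236,238,.02),('FR',299.5,238,.02),('RL',237,178,.02),('RR',300,178,.02)]: print(n,px2w(c,u,v,z))
E
```

```text
knob [ 0.50557864 -0.3496644   0.04      ]
ruletop [ 0.62125176 -0.33715464  0.005     ]
rulebot [ 0.3829582  -0.36285632  0.005     ]
FL [0.43538253 0.147547   0.02      ]
FR [ 0.43929729 -0.06208731  0.02      ]
RL [0.637226   0.15152239 0.02      ]
RR [ 0.64100754 -0.0611449   0.02      ]
```

View pics/z0.png

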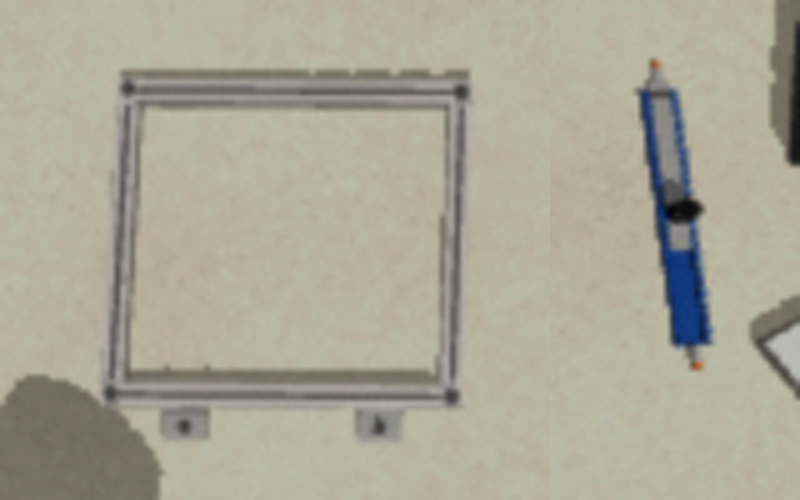

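Request:
{"method": "move_arm", "body": {"series": [{"dx":-0.015,"dy":-0.013},{"dx":-0.0275,"dy":-0.024},{"dx":-0.0275,"dy":-0.024},{"dx":-0.0275,"dy":-0.024},{"dx":-0.0275,"dy":-0.024},{"dx":-0.0275,"dy":-0.024},{"dx":-0.0275,"dy":-0.024},{"dx":-0.0275,"dy":-0.024},{"dx":-0.0275,"dy":-0.024},{"dx":-0.0275,"dy":-0.024},{"dx":-0.0275,"dy":-0.024},{"dx":-0.0275,"dy":-0.024},{"dx":-0.0275,"dy":-0.024},{"dx":-0.0275,"dy":-0.024},{"dx":-0.0275,"dy":-0.024},{"dx":-0.0275,"dy":-0.024},{"dx":-0.0275,"dy":-0.024},{"dx":-0.0275,"dy":-0.024},{"dx":-0.0275,"dy":-0.024},{"dx":-0.0275,"dy":-0.024}]}}

```text
validation failed for argument at $.se...
```

Request:
{"method": "move_arm", "body": {"series": [{"turn":0.123},{"turn":0.123},{"turn":0.123},{"turn":0.123},{"turn":0.123},{"turn":0.123},{"turn":0.123},{"turn":0.123},{"turn":0.123},{"turn":0.123},{}]}}

```text
validation failed for argument at $.se...
```

```bash
python3 - <<'E'
from h import *
c=cap('wrist','w1'); s=manip.state(); print(s['eef_pos'],s['tcp_rot'],s['t'],s['wrist_force'])
E
```

```text
[0.13313492 0.55922544 0.40415156] [-3.14055093e+00 -2.14768517e-04  2.90779022e+00] 0.2 [ 0.45119309 -0.17086686 -0.06706653]
```

View pics/w1.png

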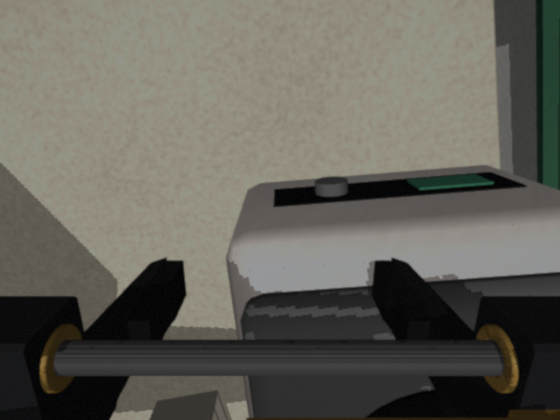

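The picture is unchanged: the arm did not move. The rows probably need all four numbers.

Request:
{"method": "move_arm", "body": {"series": [{"dx":-0.015,"dy":-0.013,"dz":0,"turn":0},{"dx":-0.0275,"dy":-0.024,"dz":0,"turn":0}]}}

```text
t: 0.37
eef_pos: [0.165, 0.5144, 0.4044]
tcp_rot: [3.141, -0.001, 2.911]
wrist_force: [0.5, 0.2, 0.8]
opening: 0.998
```

Request:
{"method": "move_arm", "body": {"series": [{"dx":-0.0275,"dy":-0.024,"dz":0,"turn":0},{"dx":-0.0275,"dy":-0.024,"dz":0,"turn":0},{"dx":-0.0275,"dy":-0.024,"dz":0,"turn":0},{"dx":-0.0275,"dy":-0.024,"dz":0,"turn":0},{"dx":-0.0275,"dy":-0.024,"dz":0,"turn":0},{"dx":-0.0275,"dy":-0.024,"dz":0,"turn":0},{"dx":-0.0275,"dy":-0.024,"dz":0,"turn":0},{"dx":-0.0275,"dy":-0.024,"dz":0,"turn":0},{"dx":-0.0275,"dy":-0.024,"dz":0,"turn":0},{"dx":-0.0275,"dy":-0.024,"dz":0,"turn":0},{"dx":-0.0275,"dy":-0.024,"dz":0,"turn":0},{"dx":-0.0275,"dy":-0.024,"dz":0,"turn":0},{"dx":-0.0275,"dy":-0.024,"dz":0,"turn":0},{"dx":-0.0275,"dy":-0.024,"dz":0,"turn":0},{"dx":-0.0275,"dy":-0.024,"dz":0,"turn":0},{"dx":-0.0275,"dy":-0.024,"dz":0,"turn":0},{"dx":-0.0275,"dy":-0.024,"dz":0,"turn":0},{"dx":-0.0275,"dy":-0.024,"dz":0,"turn":0}]}}

```text
t: 1.87
eef_pos: [0.5481, -0.0231, 0.4045]
tcp_rot: [3.141, -0.0, 2.907]
wrist_force: [0.5, 0.5, 0.8]
opening: 0.998
```

Request:
{"method": "move_arm", "body": {"series": [{"dx":0,"dy":0,"dz":0,"turn":0.123},{"dx":0,"dy":0,"dz":0,"turn":0.123},{"dx":0,"dy":0,"dz":0,"turn":0.123},{"dx":0,"dy":0,"dz":0,"turn":0.123},{"dx":0,"dy":0,"dz":0,"turn":0.123},{"dx":0,"dy":0,"dz":0,"turn":0.123},{"dx":0,"dy":0,"dz":0,"turn":0.123},{"dx":0,"dy":0,"dz":0,"turn":0.123},{"dx":0,"dy":0,"dz":0,"turn":0.123},{"dx":0,"dy":0,"dz":0,"turn":0.123},{"dx":0,"dy":0,"dz":0,"turn":0},{"dx":0,"dy":0,"dz":0,"turn":0}]}}

```text
t: 2.87
eef_pos: [0.5474, -0.0214, 0.4045]
tcp_rot: [-3.141, -0.0, 1.682]
wrist_force: [0.4, -0.6, 0.2]
opening: 1.001
```

```bash
python3 - <<'E'
from h import *
c=cap('wrist','w2'); s=manip.state(); print(s['eef_pos'],s['tcp_rot'],s['t'],s['wrist_force'])
E
```

```text
[ 0.54736933 -0.02139946  0.40459002] [-3.14132503e+00 -5.83953961e-05  1.68171628e+00] 2.9167 [0.04205218 0.15756349 1.02555714]
```

View pics/w2.png

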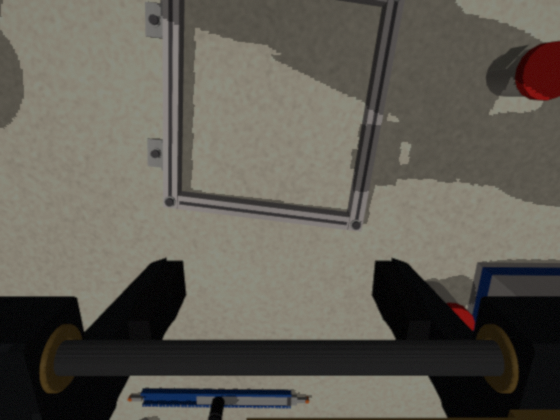

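```bash
python3 - <<'E'
from h import *
c=load('w2')
for n,u,v,z in [('FRs',170,202,.02),('RRs',356,225,.02),('tail',131,397,.005),('tip',308,399,.005),('knobtop',218,402,.042),('frontmid in',178,20,.02),('rear',392,3,.02)]: print(n,px2w(c,u,v,z))
im=cv2.imread('pics/w2.png'); cv2.imwrite('pics/z2.png',np.vstack([cv2.resize(im[0:120,140:420],(784,336)),cv2.resize(im[170:240,140:380],(784,228))]))
E
```

```text
FRs [ 0.43333187 -0.06603777  0.02      ]
RRs [ 0.63964326 -0.06991132  0.02      ]
tail [ 0.37923263 -0.3619714   0.005     ]
tip [ 0.62405417 -0.33806549  0.005     ]
knobtop [ 0.5036141  -0.31694972  0.042     ]
frontmid in [0.43819522 0.11291928 0.02      ]
rear [0.63321764 0.14875341 0.02      ]
```

View pics/z2.png

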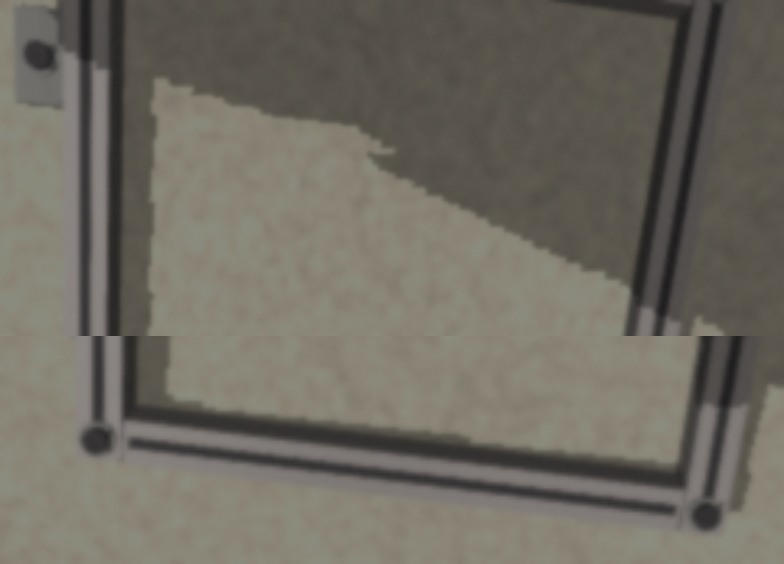

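Request:
{"method": "move_arm", "body": {"series": [{"dx":-0.0327,"dy":-0.0074,"dz":0.008,"turn":0},{"dx":-0.0327,"dy":-0.0074,"dz":0.008,"turn":0},{"dx":-0.0327,"dy":-0.0074,"dz":0.008,"turn":0},{"dx":-0.0327,"dy":-0.0074,"dz":0.008,"turn":0},{"dx":-0.0327,"dy":-0.0074,"dz":0.008,"turn":0},{"dx":-0.0327,"dy":-0.0074,"dz":0.008,"turn":0},{"dx":-0.0327,"dy":-0.0074,"dz":0.008,"turn":0},{"dx":-0.0327,"dy":-0.0074,"dz":0.008,"turn":0},{"dx":-0.0327,"dy":-0.0074,"dz":0.008,"turn":0},{"dx":-0.0327,"dy":-0.0074,"dz":0.008,"turn":0},{"dx":-0.0327,"dy":-0.0074,"dz":0.008,"turn":0},{"dx":-0.0327,"dy":-0.0074,"dz":0.008,"turn":0},{"dx":0,"dy":0,"dz":0,"turn":0},{"dx":0,"dy":0,"dz":0,"turn":0}]}}

```text
t: 4.08
eef_pos: [0.5002, -0.4225, 0.3076]
tcp_rot: [-3.141, -0.002, 1.677]
wrist_force: [0.5, 2.2, -1.0]
opening: 1.002
```

```bash
python3 - <<'E'
from h import *
c=cap('wrist','w3'); s=manip.state(); print(s['eef_pos'],s['tcp_rot'],s['t'],s['wrist_force'])
E
```

```text
[ 0.50068775 -0.42121246  0.30806582] [-3.14108376e+00 -1.41572272e-03  1.67847086e+00] 4.1333 [ 0.75666612  0.07435424 -0.67363046]
```

View pics/w3.png

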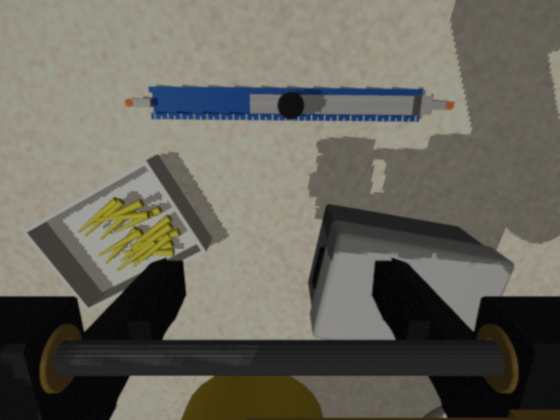

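```bash
python3 - <<'E'
from h import *
c=load('w3')
im=c['pixels'].astype(int); r,g,b=im[...,0],im[...,1],im[...,2]
m=((r-b>90)&(r-g>60)).astype('uint8')
n,l,st,ce=cv2.connectedComponentsWithStats(m)
P=[]
for i in range(1,n):
    if st[i,4]>8 and ce[i][1]<140: print(st[i,4],ce[i]); P.append(px2w(c,*ce[i],.005)); print(P[-1])
m2=((r+g+b)<75).astype('uint8'); m2[140:]=0; m2[:, :260]=0; m2[:,330:]=0
n,l,st,ce=cv2.connectedComponentsWithStats(m2)
for i in range(1,n):
    if st[i,4]>50: print('knob',st[i],ce[i],px2w(c,*ce[i],.042))
P=sorted(P,key=lambda p:p[0]); d=P[-1]-P[0]; print(np.linalg.norm(d),np.arctan2(d[1],d[0]),(P[0]+P[-1])/2)
E
```

```text
29 [128.55172414 102.4137931 ]
[ 0.37663429 -0.36071302  0.005     ]
34 [449.58823529 105.32352941]
[ 0.62417476 -0.33622241  0.005     ]
knob [279  93  24  25 485] [290.64536082 104.92371134] [ 0.5003173  -0.34813877  0.042     ]
0.24874901454152237 0.09861482730308606 [ 0.50040452 -0.34846772  0.005     ]
```

Request:
{"method": "move_arm", "body": {"series": [{"dx":0.0242,"dy":0.0026,"dz":0.005,"turn":0.01},{"dx":0.0242,"dy":0.0025,"dz":0.01,"turn":0},{"dx":0.0242,"dy":0.0025,"dz":0.01,"turn":0},{"dx":0,"dy":0,"dz":0.025,"turn":0},{"dx":0,"dy":0,"dz":0.025,"turn":0},{"dx":0,"dy":0,"dz":0.02,"turn":0},{"dx":0,"dy":0,"dz":0.015,"turn":0},{"dx":0,"dy":0,"dz":0.01,"turn":0},{"dx":0,"dy":0,"dz":0.006,"turn":0},{"dx":0,"dy":0,"dz":0,"turn":0},{"dx":0,"dy":0,"dz":0,"turn":0}]}}

```text
t: 5.05
eef_pos: [0.5018, -0.3478, 0.1834]
tcp_rot: [3.141, 0.001, 1.669]
wrist_force: [-0.4, -0.2, -0.3]
opening: 0.997
```

```bash
python3 - <<'E'
from h import *
c=cap('wrist','w4'); s=manip.state(); print(s['eef_pos'],s['tcp_rot'],s['t'],s['wrist_force'])
E
```

```text
[ 0.50185765 -0.34813152  0.18388496] [3.14048889e+00 1.32532478e-03 1.66846013e+00] 5.1 [0.14501073 0.36427581 0.2709988 ]
```

View pics/w4.png

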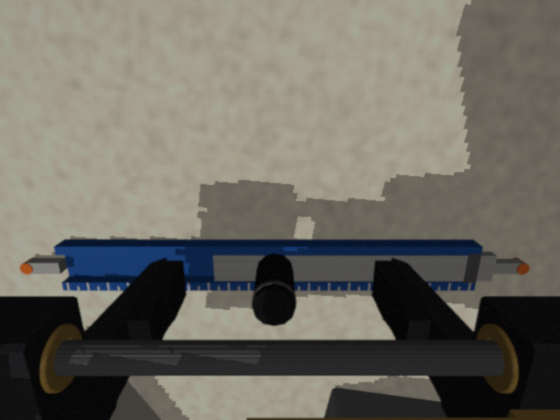

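Request:
{"method": "move_arm", "body": {"series": [{"dx":0,"dy":-0.0015,"dz":0.003,"turn":0},{"dx":0,"dy":0,"dz":0,"turn":0},{"dx":0,"dy":0,"dz":0,"turn":0}]}}

```text
t: 5.35
eef_pos: [0.4998, -0.3484, 0.1802]
tcp_rot: [3.141, 0.0, 1.668]
wrist_force: [-0.4, 0.4, -0.3]
opening: 1.004
```

Request:
{"method": "move_arm", "body": {"series": [{"dx":0,"dy":0,"dz":0,"turn":0},{"dx":0,"dy":0,"dz":0,"turn":0},{"dx":0,"dy":0,"dz":0,"turn":0},{"dx":0,"dy":0,"dz":0,"turn":0},{"dx":0,"dy":0,"dz":0,"turn":0},{"dx":0,"dy":0,"dz":0,"turn":0}], "gripper": 1, "grip_force": 30}}

```text
t: 5.85
eef_pos: [0.4998, -0.3482, 0.1797]
tcp_rot: [3.142, -0.0, 1.668]
wrist_force: [0.2, 0.1, -0.8]
opening: 0.568
```

Request:
{"method": "move_arm", "body": {"series": [{"dx":0,"dy":0,"dz":0,"turn":0},{"dx":0,"dy":0,"dz":0,"turn":0},{"dx":0,"dy":0,"dz":0,"turn":0},{"dx":0,"dy":0,"dz":0,"turn":0},{"dx":0,"dy":0,"dz":0,"turn":0},{"dx":0,"dy":0,"dz":0,"turn":0}]}}

```text
t: 6.35
eef_pos: [0.4998, -0.3482, 0.1797]
tcp_rot: [3.142, 0.0, 1.668]
wrist_force: [1.0, -0.1, -0.1]
opening: 0.193
```

Request:
{"method": "move_arm", "body": {"series": [{"dx":0,"dy":0,"dz":-0.005,"turn":0},{"dx":0,"dy":0,"dz":-0.015,"turn":0},{"dx":0,"dy":0,"dz":-0.02,"turn":0},{"dx":0,"dy":0,"dz":-0.02,"turn":0},{"dx":0,"dy":0,"dz":-0.01,"turn":0},{"dx":0,"dy":0,"dz":0,"turn":0},{"dx":0,"dy":0,"dz":0,"turn":0}]}}

```text
t: 6.93
eef_pos: [0.4998, -0.3481, 0.2498]
tcp_rot: [3.141, 0.0, 1.668]
wrist_force: [-0.5, 0.5, -4.6]
opening: 0.194
```

```bash
python3 - <<'E'
from h import *
c=cap('wrist','w5'); s=manip.state(); print(s['eef_pos'],s['tcp_rot'],s['t'],s['wrist_force'],s['opening'])
E
```

```text
[ 0.49945765 -0.34784211  0.24879477] [-3.14072634e+00 -1.01604930e-03  1.66777416e+00] 6.9833 [ 0.36201036 -0.43005275 -4.29706729] 0.18988055055864878
```

View pics/w5.png

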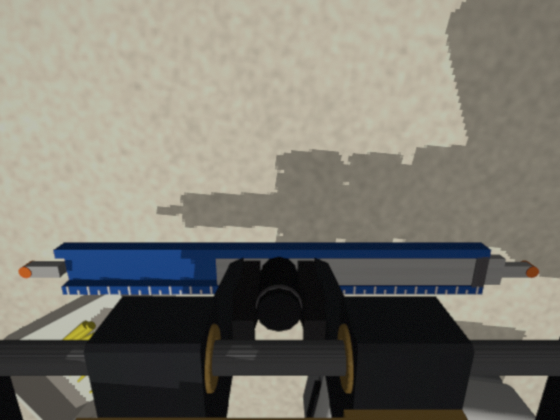

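Request:
{"method": "move_arm", "body": {"series": [{"dx":0.012,"dy":0.0025,"dz":-0.01,"turn":0},{"dx":0.024,"dy":0.005,"dz":-0.014,"turn":0},{"dx":0.024,"dy":0.005,"dz":-0.014,"turn":0},{"dx":0.024,"dy":0.005,"dz":-0.014,"turn":0},{"dx":0.024,"dy":0.005,"dz":-0.014,"turn":0},{"dx":0.024,"dy":0.005,"dz":-0.014,"turn":0},{"dx":0.024,"dy":0.005,"dz":-0.014,"turn":0},{"dx":0.024,"dy":0.005,"dz":-0.014,"turn":0},{"dx":0.024,"dy":0.005,"dz":-0.014,"turn":0},{"dx":0.024,"dy":0.005,"dz":-0.014,"turn":0},{"dx":0.024,"dy":0.005,"dz":-0.014,"turn":0},{"dx":0.024,"dy":0.005,"dz":-0.014,"turn":0},{"dx":0.024,"dy":0.005,"dz":-0.014,"turn":0},{"dx":0.024,"dy":0.005,"dz":-0.014,"turn":0},{"dx":0.019,"dy":0.004,"dz":-0.01,"turn":0},{"dx":0,"dy":0,"dz":0,"turn":0},{"dx":0,"dy":0,"dz":0,"turn":0},{"dx":0,"dy":0,"dz":0,"turn":0}]}}

```text
t: 8.48
eef_pos: [0.5375, -0.0002, 0.4499]
tcp_rot: [-3.139, -0.0, 1.668]
wrist_force: [-0.1, -1.2, -2.6]
opening: 0.193
```

```bash
python3 - <<'E'
from h import *
c=cap('wrist','w6'); s=manip.state(); print(s['eef_pos'],s['tcp_rot'],s['t'],s['wrist_force'],s['opening'])
im=cv2.imread('pics/w6.png'); cv2.imwrite('pics/z6.png',cv2.resize(im[0:240,120:420],(750,600),interpolation=cv2.INTER_CUBIC))
E
```

```text
[ 5.37496059e-01 -5.35799847e-04  4.49934414e-01] [-3.13861868e+00 -4.59782596e-04  1.66719798e+00] 8.5333 [ 0.92700085 -0.08299799 -4.09641217] 0.1928654100977059
```

View pics/w6.png

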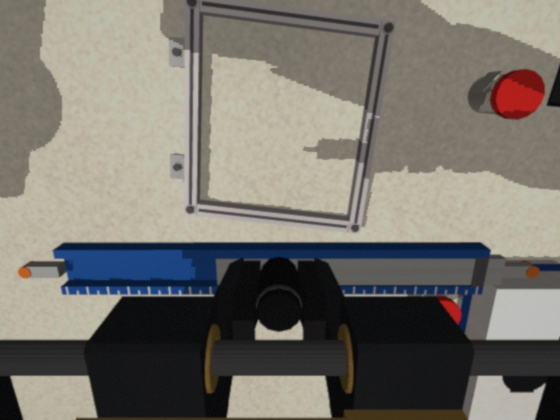

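View pics/z6.png

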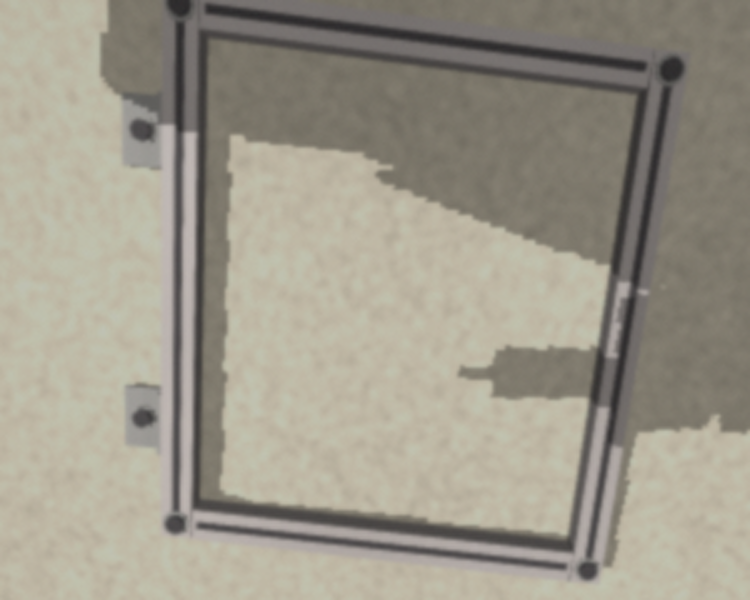

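```bash
cat >> h.py <<'E'
from scipy.optimize import least_squares
def frame(p):
    # p: x,y of FL screw-mid-front (world), yaw, s -> dict
    x,y,th,s=p; ph=np.arcsin(s/.205)
    ex=np.array([np.cos(th),np.sin(th)]); ey=np.array([-ex[1],ex[0]])
    F=np.array([x,y]); dx=ex*np.cos(ph)+ey*np.sin(ph); n=np.array([-dx[1],dx[0]])
    S={'FL':F+ey*.1125,'FR':F-ey*.1125}; S['RL']=S['FL']+dx*.205; S['RR']=S['FR']+dx*.205
    C={}
    for k in S:
        a=.0075*(1 if k[0]=='F' else -1); b=.0075*(-1 if k[1]=='L' else 1)
        # point X=S+u ; u.ex=a ; u.n=b
        C[k]=S[k]+np.linalg.solve(np.array([ex,n]),[a,b])
    return S,C
def noses(C):
    # nose centre 3mm from both edges
    N={}
    for k,(p,q) in {'FL':('FR','RL'),'FR':('FL','RR'),'RL':('RR','FL'),'RR':('RL','FR')}.items():
        a=C[p]-C[k];a/=np.linalg.norm(a);b=C[q]-C[k];b/=np.linalg.norm(b)
        N[k]=C[k]+(a+b)*.003/abs(a[0]*b[1]-a[1]*b[0])
    return N
def fitframe(obs):
    # obs list of (key,world xy)
    f=lambda p:np.concatenate([frame(p)[0][k]-w[:2] for k,w in obs])
    r=least_squares(f,[.435,.044,0.02,0]); return r.x,r.fun
E
python3 - <<'E'
from h import *
c=load('w6')
obs=[(k,px2w(c,u,v,.0205)) for k,u,v in [('FL',191.8,2),('FR',190.2,209.2),('RR',355.2,228),('RL',388.4,27.2)]]
for o in obs: print(o)
p,r=fitframe(obs); print(p,r*1e3)
S,C=frame(p); N=noses(C)
for k in N: print(k,S[k],C[k],N[k])
for a,b in(('FL','RR'),('FR','RL')):
    d=N[b]-N[a]; print(a,b,np.linalg.norm(d)-.244,np.arctan2(d[1],d[0]))
E
```

```text
('FL', array([0.43081947, 0.16037448, 0.0205    ]))
('FR', array([ 0.43340325, -0.06549215,  0.0205    ]))
('RR', array([ 0.63980858, -0.06996568,  0.0205    ]))
('RL', array([0.63694359, 0.15704368, 0.0205    ]))
[ 0.43276206  0.04742886  0.01203092 -0.00634311] [ 0.58914243 -0.45376467  0.71225446  0.42914646 -0.72975215  1.02513073
 -0.57164474 -1.00051252]
FL [0.43140862 0.15992071] [0.43900114 0.15227574] [0.44203815 0.14921774]
FR [ 0.43411551 -0.065063  ] [ 0.44152748 -0.05770188] [ 0.44449228 -0.05475743]
RL [0.63637194 0.15604316] [0.62895996 0.14868204] [0.62599517 0.14573759]
RR [ 0.63907883 -0.06894055] [ 0.63148631 -0.06129557] [ 0.6284493  -0.05823758]
FL RR 0.03490290323186357 -0.8387771247081052
FR RL 0.026446959416997207 0.8350751527071665
```

```bash
cat >> h.py <<'E'
def orange(c,zmin=0,vmax=420,umin=0,area=8):
    im=c['pixels'].astype(int) if not isinstance(c['pixels'],list) else np.array(c['pixels']).astype(int)
    r,g,b=im[...,0],im[...,1],im[...,2]
    m=((r-b>70)&(r-g>45)&(g>25)).astype('uint8')
    n,l,st,ce=cv2.connectedComponentsWithStats(m)
    return [(int(st[i,4]),ce[i].round(1)) for i in range(1,n) if st[i,4]>area]
def tool2(s,X):
    y=s['tcp_rot'][2]; d=np.array(X)[:2]-np.array(s['eef_pos'])[:2]
    return np.array([d@[np.cos(y),np.sin(y)],d@[np.sin(y),-np.cos(y)]])
E
python3 - <<'E'
from h import *
s=manip.state(); c=load('w6')
for a,u in orange(c): print(a,u,tool2(s,px2w(c,*u,.4499-.1797+.005)))
E
```

```text
25 [537.   76.4] [0.08834742 0.10702008]
1149 [517.3  97.5] [0.07998501 0.10064751]
109 [ 23.8 272.3] [-0.00353522 -0.12744458]
99 [532.5 271.9] [-0.0025352   0.12593428]
227 [452.5 309.8] [-0.02457663  0.08970206]
```

Request:
{"method": "move_arm", "body": {"series": [{"dx":0,"dy":0,"dz":0,"turn":0.06},{"dx":0,"dy":0,"dz":0.01,"turn":0.11},{"dx":0,"dy":0,"dz":0.015,"turn":0.11},{"dx":0,"dy":0,"dz":0.015,"turn":0.11},{"dx":0,"dy":0,"dz":0.015,"turn":0.11},{"dx":0,"dy":0,"dz":0.015,"turn":0.11},{"dx":0,"dy":0,"dz":0.015,"turn":0.11},{"dx":0,"dy":0,"dz":0.015,"turn":0.11},{"dx":0,"dy":0,"dz":0.015,"turn":0.06},{"dx":0,"dy":0,"dz":0.015,"turn":0.046},{"dx":0.006,"dy":-0.009,"dz":0.015,"turn":0},{"dx":0.006,"dy":-0.01,"dz":0.015,"turn":0},{"dx":0.006,"dy":-0.01,"dz":0.015,"turn":0},{"dx":0.006,"dy":-0.009,"dz":0.015,"turn":0},{"dx":0.006,"dy":-0.009,"dz":0.015,"turn":0},{"dx":0,"dy":0,"dz":0.015,"turn":0},{"dx":0,"dy":0,"dz":0.01,"turn":0},{"dx":0,"dy":0,"dz":0,"turn":0},{"dx":0,"dy":0,"dz":0,"turn":0}]}}

```text
t: 10.12
eef_pos: [0.5285, 0.0543, 0.221]
tcp_rot: [-3.14, 0.001, 0.731]
wrist_force: [1.3, -0.6, -2.8]
opening: 0.195
```

```bash
python3 - <<'E'
from h import *
c=cap('wrist','w7'); s=manip.state(); print(s['eef_pos'],s['tcp_rot'],s['t'],s['wrist_force'],s['opening'])
c=cap('top','t7')
im=cv2.imread('pics/t7.png'); cv2.imwrite('pics/z7.png',cv2.resize(im[150:270,200:340],(700,600),interpolation=cv2.INTER_CUBIC))
E
```

```text
[0.52896414 0.05434253 0.22184438] [3.14154802e+00 9.48159710e-05 7.30596533e-01] 10.1667 [-1.32403734 -0.53572592 -2.33156139] 0.19371866011457883
```

View pics/w7.png

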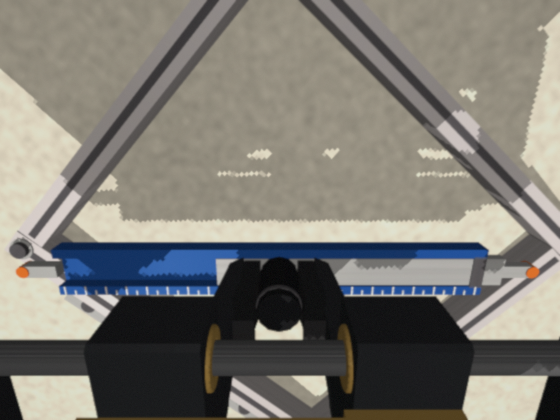

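View pics/z7.png

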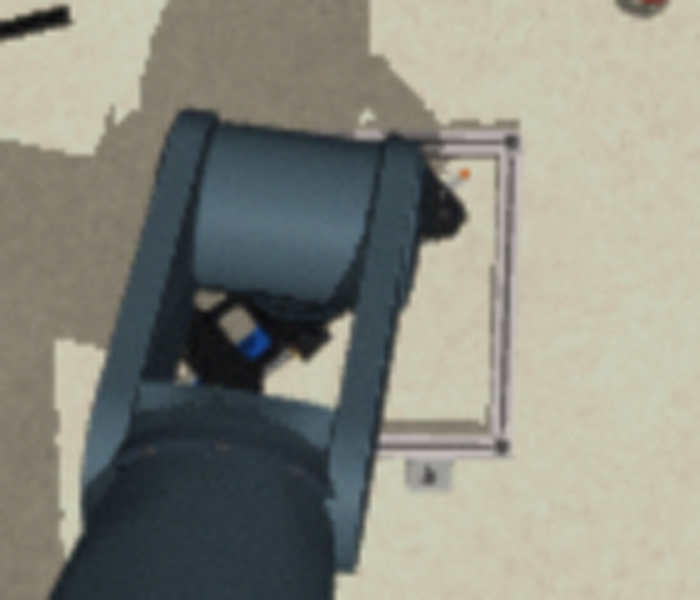

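```bash
python3 - <<'E'
from h import *
c=load('w7'); p=[.43276206,.04742886,.01203092,-.00634311]
S,C=frame(p);N=noses(C)
print('FL screw pred',w2px(c,[*S['FL'],.0205]),'obs 20,249;  RR', w2px(c,[*S['RR'],.0205]))
print(orange(c))
dz=.2218-.1797
for k in('FL','RR'): print(k,w2px(c,[*N[k],.005+dz]), w2px(c,[*C[k],.02+dz]))
E
```

```text
FL screw pred [ 24.61488265 247.51215053] obs 20,249;  RR [571.31974624 245.02273375]
[(116, array([ 21.9, 272. ])), (124, array([532.2, 272.2]))]
FL [ 17.74229587 268.69559216] [-14.92263737 284.86987253]
RR [582.85671038 268.70350283] [619.70327941 284.0906024 ]
```

Request:
{"method": "move_arm", "body": {"series": [{"dx":0,"dy":0,"dz":0.012,"turn":0},{"dx":0,"dy":0,"dz":0.012,"turn":0},{"dx":0,"dy":0,"dz":0.01,"turn":0},{"dx":0,"dy":0,"dz":0.004,"turn":0},{"dx":0,"dy":0,"dz":0.002,"turn":0},{"dx":0,"dy":0,"dz":0.001,"turn":0},{"dx":0,"dy":0,"dz":0.001,"turn":0},{"dx":0,"dy":0,"dz":0,"turn":0},{"dx":0,"dy":0,"dz":0,"turn":0}]}}

```text
t: 10.97
eef_pos: [0.529, 0.0551, 0.1801]
tcp_rot: [3.141, -0.001, 0.732]
wrist_force: [0.1, 0.1, -4.1]
opening: 0.192
```

```bash
python3 - <<'E'
from h import *
c=cap('wrist','w8'); s=manip.state(); print(s['eef_pos'],s['tcp_rot'],s['t'],s['wrist_force'],s['opening'])
print(orange(c))
E
```

```text
[0.52893393 0.05515292 0.18011075] [ 3.14095765e+00 -5.68567317e-04  7.31882195e-01] 11.0167 [ 0.06164214  0.12118772 -2.95548872] 0.19519686641976522
[(123, array([ 21.3, 272.1])), (119, array([532.2, 272.3]))]
```

View pics/w8.png

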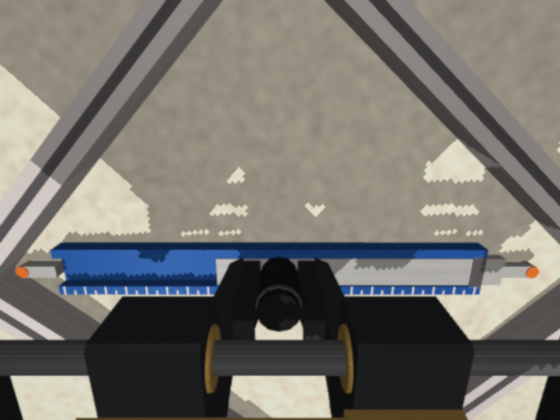

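Request:
{"method": "move_arm", "body": {"series": [{"dx":0,"dy":-0.001,"dz":0,"turn":0},{"dx":0,"dy":-0.001,"dz":0,"turn":0},{"dx":0,"dy":-0.001,"dz":0,"turn":0},{"dx":0,"dy":0,"dz":0,"turn":0}]}}

```text
t: 11.35
eef_pos: [0.5265, 0.0576, 0.1797]
tcp_rot: [-3.141, 0.0, 0.732]
wrist_force: [0.1, 0.6, -2.6]
opening: 0.193
```

Request:
{"method": "move_arm", "body": {"series": [{"dx":0,"dy":-0.001,"dz":0,"turn":0},{"dx":0,"dy":0,"dz":0,"turn":0}]}}

```text
t: 11.52
eef_pos: [0.5259, 0.0583, 0.1797]
tcp_rot: [-3.141, 0.0, 0.732]
wrist_force: [-0.6, 0.9, -3.5]
opening: 0.194
```

```bash
python3 - <<'E'
from h import *
c=cap('wrist','w9'); s=manip.state(); print(s['eef_pos'],s['tcp_rot'],s['t'],s['wrist_force'],s['opening'])
print(orange(c)); im=cv2.imread('pics/w9.png'); cv2.imwrite('pics/z9.png',cv2.resize(im[200:330,0:150],(750,600),interpolation=cv2.INTER_CUBIC))
E
```

```text
[0.52595257 0.05820953 0.1797342 ] [-3.14153821e+00  2.12240392e-06  7.31860478e-01] 11.5667 [ 0.1212536 -0.5920785 -3.1739614] 0.19559728339201637
[(109, array([ 21.5, 271.9])), (118, array([532.3, 272.3]))]
```

View pics/z9.png

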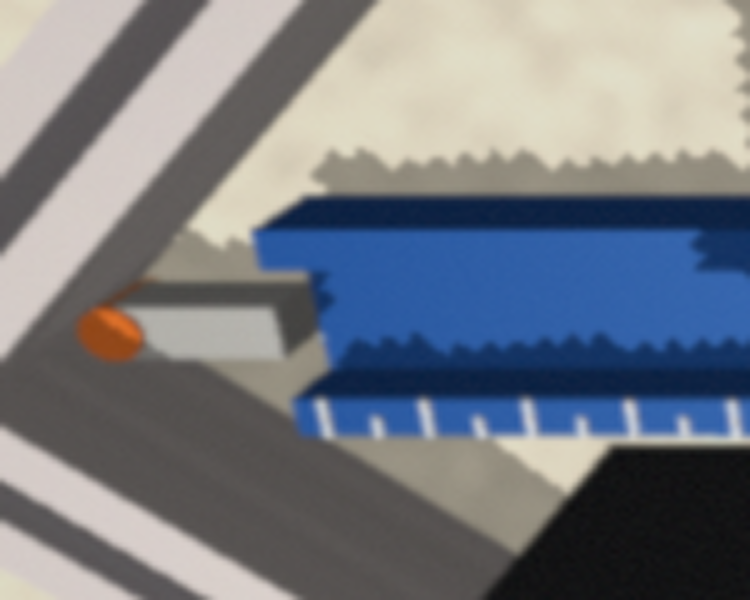

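Request:
{"method": "move_arm", "body": {"series": [{"dx":0,"dy":-0.001,"dz":0,"turn":0},{"dx":0,"dy":0,"dz":0,"turn":0}]}}

```text
t: 11.73
eef_pos: [0.5253, 0.0589, 0.1798]
tcp_rot: [3.141, 0.0, 0.732]
wrist_force: [0.5, -0.0, -3.3]
opening: 0.196
```

Request:
{"method": "move_arm", "body": {"series": [{"dx":0,"dy":-0.001,"dz":0,"turn":0},{"dx":0,"dy":0,"dz":0,"turn":0}]}}

```text
t: 11.9
eef_pos: [0.5246, 0.0597, 0.1797]
tcp_rot: [3.142, 0.0, 0.732]
wrist_force: [-0.1, -0.9, -4.0]
opening: 0.197
```

```bash
python3 - <<'E'
from h import *
c=cap('wrist','w10'); s=manip.state(); print(s['eef_pos'],s['tcp_rot'],s['t'],s['wrist_force'],s['opening'])
print(orange(c)); im=cv2.imread('pics/w10.png'); cv2.imwrite('pics/z10.png',cv2.resize(im[200:330,0:150],(750,600),interpolation=cv2.INTER_CUBIC))
E
```

```text
[0.52464223 0.05963659 0.17973713] [-3.14158981e+00  4.38474543e-05  7.31849616e-01] 11.95 [ 0.25172598 -0.43396422 -3.49247382] 0.1929533434721924
[(109, array([ 23.8, 272.9])), (114, array([532.5, 271.4]))]
```

View pics/z10.png

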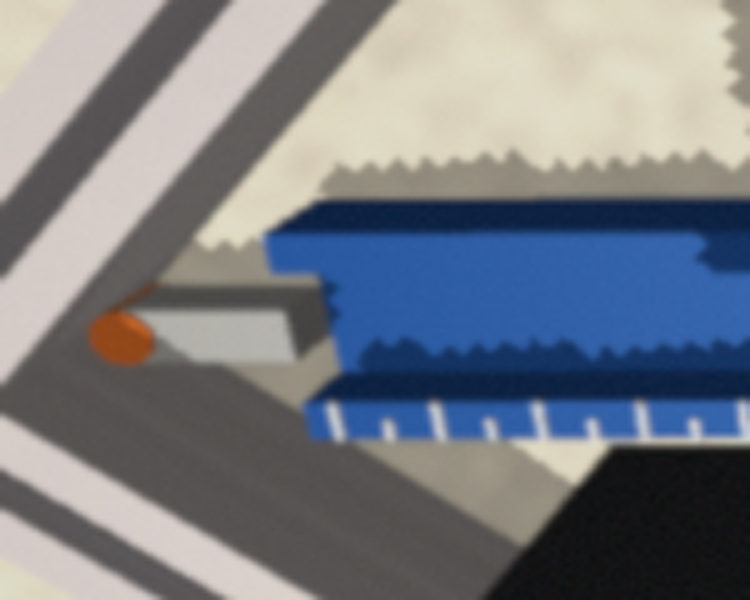

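Request:
{"method": "move_arm", "body": {"series": [{"dx":0,"dy":-0.001,"dz":0,"turn":0},{"dx":0,"dy":0,"dz":0,"turn":0}]}}

```text
t: 12.12
eef_pos: [0.524, 0.0603, 0.1797]
tcp_rot: [3.141, 0.0, 0.732]
wrist_force: [0.2, -1.1, -3.4]
opening: 0.191
```

```bash
python3 - <<'E'
from h import *
c=cap('wrist','w11'); s=manip.state(); print(s['eef_pos'],s['tcp_rot'],s['t'],s['wrist_force'],s['opening'])
print(orange(c)); im=cv2.imread('pics/w11.png'); cv2.imwrite('pics/z11.png',cv2.resize(im[200:330,0:150],(750,600),interpolation=cv2.INTER_CUBIC))
E
```

```text
[0.52400103 0.06035307 0.17972783] [3.14149958e+00 6.77781024e-05 7.31912416e-01] 12.1667 [ 0.20281741  0.08825474 -2.50539593] 0.19190371117696872
[(120, array([532.7, 270.7])), (106, array([ 25. , 273.5]))]
```

View pics/z11.png

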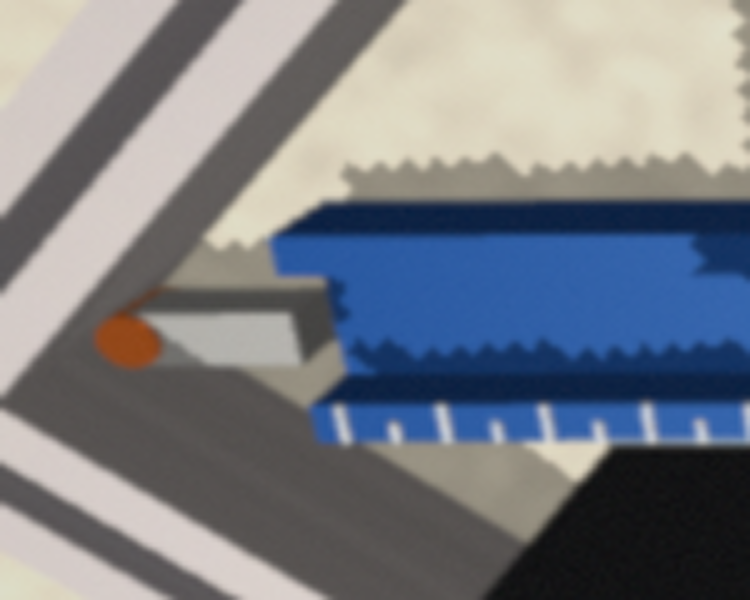

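```bash
python3 - <<'E'
from h import *
c=load('w11'); p=[.43276206,.04742886,.01203092,-.00634311]
S,C=frame(p);N=noses(C)
im=cv2.imread('pics/w11.png')
big=cv2.resize(im[150:400],None,fx=1.4,fy=1.4,interpolation=cv2.INTER_CUBIC)
def P(X): 
    q=w2px(c,X); return (int(round(q[0]*1.4)),int(round((q[1]-150)*1.4)))
for z,col in((.02,(0,255,0)),(0.001,(0,0,255))):
    for a,b in(('FL','RL'),('FL','FR'),('RR','RL'),('RR','FR')):
        X=lambda t:[*(C[a]+t*(C[b]-C[a])),z]
        cv2.line(big,P(X(0)),P(X(.3)),col,1)
for k in('FL','RR'): cv2.circle(big,P([*N[k],.005]),6,(255,0,255),1); print(w2px(c,[*N[k],.005]))
cv2.imwrite('pics/o11.png',big)
E
```

```text
[ 33.58684076 269.46403984]
[594.86893529 269.73022023]
```

View pics/o11.png

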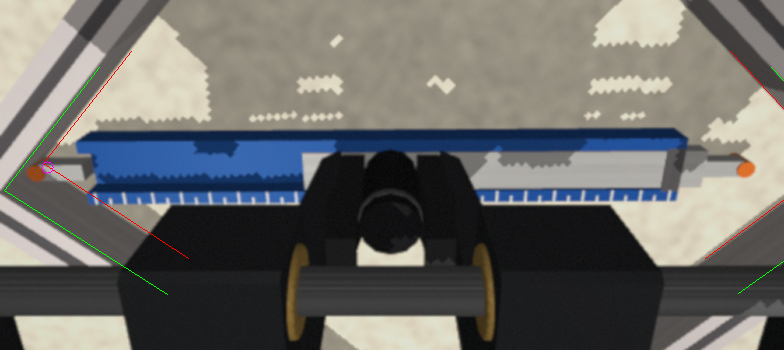

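Request:
{"method": "move_arm", "body": {"series": [{"dx":0,"dy":-0.001,"dz":0,"turn":0},{"dx":0,"dy":0,"dz":0,"turn":0}], "grip_force": 12}}

```text
t: 12.33
eef_pos: [0.5235, 0.061, 0.1799]
tcp_rot: [3.141, -0.0, 0.732]
wrist_force: [0.9, -1.7, -3.3]
opening: 0.199
```

```bash
cat > look.py <<'E'
import sys
from h import *
n=sys.argv[1]
c=cap('wrist',n); s=manip.state(); print(s['eef_pos'].round(4),s['tcp_rot'].round(4),round(s['t'],2),'F',s['wrist_force'].round(2),round(s['opening'],3))
y=s['tcp_rot'][2]; f=s['wrist_force']; print('F along rule',round(f[0]*np.sin(y)-f[1]*np.cos(y),2),'F toolx',round(f[0]*np.cos(y)+f[1]*np.sin(y),2))
print(orange(c)); im=cv2.imread(f'pics/{n}.png')
a=cv2.resize(im[200:330,0:130],(400,400),interpolation=cv2.INTER_CUBIC);b=cv2.resize(im[200:330,430:560],(400,400),interpolation=cv2.INTER_CUBIC)
cv2.imwrite(f'pics/z{n}.png',np.hstack([a,b]))
E
python3 look.py w12
```

```text
[0.5235 0.061  0.1798] [ 3.141e+00 -2.000e-04  7.319e-01] 12.38 F [ 1.32 -2.34 -3.39] 0.196
F along rule 2.63 F toolx -0.58
[(117, array([532.9, 269.5])), (107, array([ 25.6, 274.8]))]
```

View pics/zw12.png

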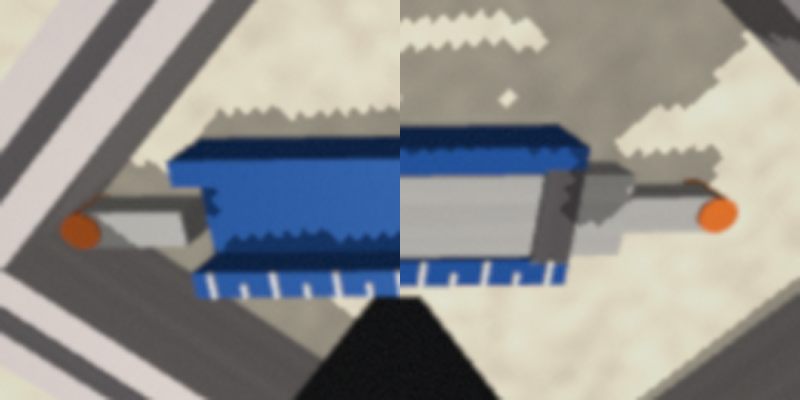

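Request:
{"method": "move_arm", "body": {"series": [{"dx":-0.0013,"dy":0,"dz":0,"turn":0},{"dx":0,"dy":0,"dz":0.0005,"turn":0},{"dx":0,"dy":0,"dz":0,"turn":0}]}}

```text
t: 12.63
eef_pos: [0.5226, 0.0601, 0.1797]
tcp_rot: [3.141, -0.0, 0.732]
wrist_force: [-0.7, -3.1, 2.2]
opening: 0.2
```

```bash
python3 look.py w13
```

```text
[0.5226 0.0601 0.1797] [ 3.1411e+00 -1.0000e-04  7.3170e-01] 12.68 F [-0.13 -2.62  2.27] 0.203
F along rule 1.86 F toolx -1.85
[(107, array([ 24.6, 272.6])), (115, array([532.5, 271.9]))]
```

View pics/zw13.png

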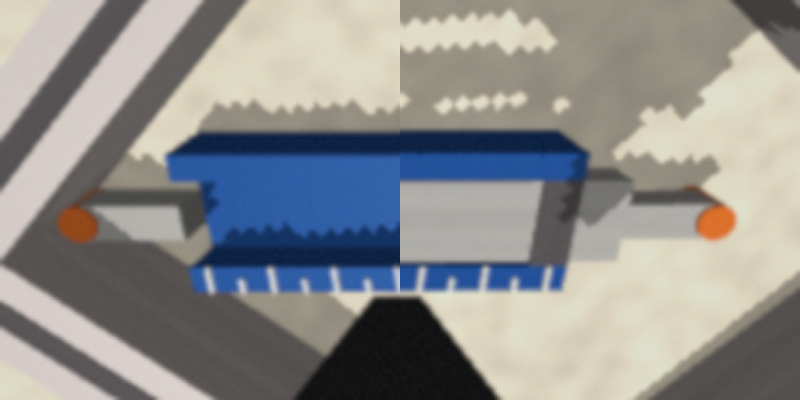

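Request:
{"method": "move_arm", "body": {"series": [{"dx":0,"dy":-0.001,"dz":0,"turn":0},{"dx":0,"dy":0,"dz":0,"turn":0}]}}

```text
t: 12.85
eef_pos: [0.5225, 0.0606, 0.1797]
tcp_rot: [3.139, -0.001, 0.732]
wrist_force: [2.7, -3.7, -1.9]
opening: 0.199
```

```bash
python3 look.py w14
```

```text
[0.5225 0.0606 0.1797] [ 3.1392e+00 -1.4000e-03  7.3180e-01] 12.9 F [ 1.76 -4.45 -0.02] 0.199
F along rule 4.49 F toolx -1.66
[(118, array([532.2, 270.8])), (105, array([ 24.7, 273.8]))]
```

View pics/zw14.png

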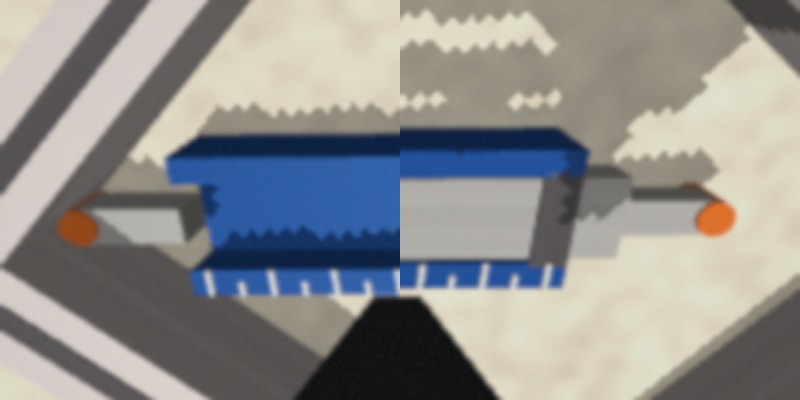

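Request:
{"method": "move_arm", "body": {"series": [{"dx":-0.001,"dy":-0.0004,"dz":0,"turn":0},{"dx":0,"dy":0,"dz":0,"turn":0}]}}

```text
t: 13.07
eef_pos: [0.5217, 0.0601, 0.1798]
tcp_rot: [3.139, -0.002, 0.732]
wrist_force: [3.8, -5.7, -2.7]
opening: 0.199
```

Request:
{"method": "move_arm", "body": {"series": [{"dx":-0.0007,"dy":-0.0004,"dz":0,"turn":0},{"dx":0,"dy":0,"dz":0,"turn":0}]}}

```text
t: 13.23
eef_pos: [0.5212, 0.0599, 0.1799]
tcp_rot: [3.138, -0.002, 0.732]
wrist_force: [4.8, -4.4, -2.1]
opening: 0.201
```

```bash
python3 look.py w15
```

```text
[0.5212 0.0598 0.1799] [ 3.1379e+00 -2.4000e-03  7.3150e-01] 13.28 F [ 4.35 -4.95 -1.98] 0.197
F along rule 6.59 F toolx -0.07
[(104, array([ 24.4, 271.3])), (114, array([531.9, 273.1]))]
```

View pics/zw15.png

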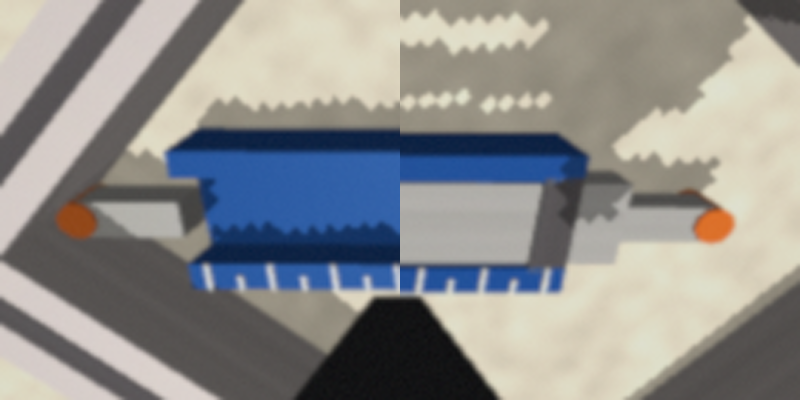

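Request:
{"method": "move_arm", "body": {"series": [{"dx":0,"dy":0.0008,"dz":0.0005,"turn":0},{"dx":0,"dy":0.001,"dz":0,"turn":0},{"dx":0,"dy":0.002,"dz":0,"turn":0},{"dx":0,"dy":0.002,"dz":0,"turn":0},{"dx":0,"dy":0,"dz":0,"turn":0}], "grip_force": 6}}

```text
t: 13.7
eef_pos: [0.5245, 0.0562, 0.1796]
tcp_rot: [3.141, -0.002, 0.731]
wrist_force: [0.3, -0.3, 5.1]
opening: 0.205
```

```bash
python3 look.py w16
```

```text
[0.5245 0.0563 0.1796] [ 3.1405e+00 -1.8000e-03  7.3150e-01] 13.75 F [0.32 0.29 5.79] 0.201
F along rule 0.0 F toolx 0.43
[(107, array([ 15.3, 271.2])), (119, array([532.1, 273.4]))]
```

View pics/zw16.png

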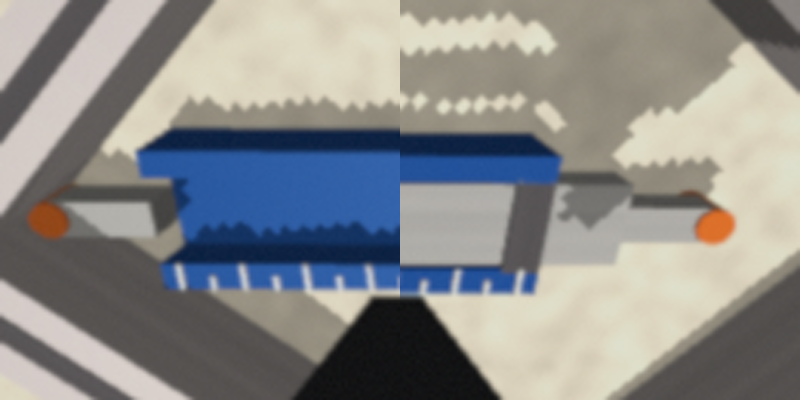

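Request:
{"method": "move_arm", "body": {"series": [{"dx":0,"dy":0.002,"dz":-0.0003,"turn":0},{"dx":0,"dy":0.002,"dz":0,"turn":0},{"dx":0,"dy":0.002,"dz":0,"turn":0},{"dx":0,"dy":0.002,"dz":0,"turn":0},{"dx":0,"dy":0.002,"dz":0,"turn":0},{"dx":0,"dy":0.002,"dz":0,"turn":0},{"dx":0,"dy":0.002,"dz":0,"turn":0},{"dx":0,"dy":0.002,"dz":0,"turn":0},{"dx":0,"dy":0.002,"dz":0,"turn":0},{"dx":0,"dy":0.002,"dz":0,"turn":0},{"dx":0,"dy":0.002,"dz":0,"turn":0},{"dx":0,"dy":0.002,"dz":0,"turn":0},{"dx":0,"dy":0,"dz":0,"turn":0}]}}

```text
t: 14.83
eef_pos: [0.5406, 0.0381, 0.1796]
tcp_rot: [3.14, -0.001, 0.731]
wrist_force: [1.5, 0.6, 5.4]
opening: 0.201
```

```bash
python3 look.py w17
```

```text
[0.5406 0.0381 0.1796] [ 3.1403e+00 -1.4000e-03  7.3150e-01] 14.88 F [2.55 0.63 5.66] 0.2
F along rule 1.24 F toolx 2.32
[(122, array([532.2, 273.3]))]
```

View pics/w17.png

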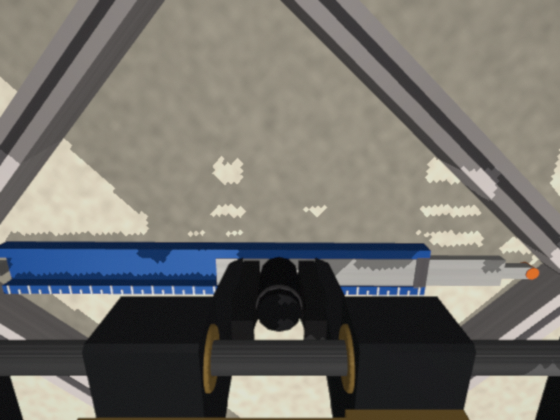

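Request:
{"method": "move_arm", "body": {"series": [{"dx":0,"dy":0.001,"dz":-0.0003,"turn":0},{"dx":0,"dy":0.001,"dz":0,"turn":0},{"dx":0,"dy":0.001,"dz":0,"turn":0},{"dx":0,"dy":0.001,"dz":0,"turn":0},{"dx":0,"dy":0,"dz":0,"turn":0}]}}

```text
t: 15.3
eef_pos: [0.543, 0.0353, 0.1796]
tcp_rot: [3.141, -0.001, 0.732]
wrist_force: [3.2, 2.9, 4.3]
opening: 0.202
```

```bash
python3 look.py w18
```

```text
[0.543  0.0353 0.1796] [ 3.1406e+00 -1.1000e-03  7.3170e-01] 15.35 F [4.34 3.26 5.26] 0.196
F along rule 0.47 F toolx 5.4
[(122, array([532.1, 273.2]))]
```

View pics/zw18.png

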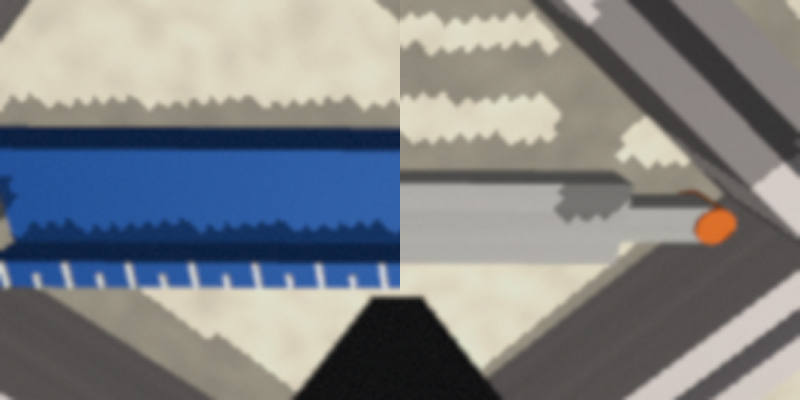

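Request:
{"method": "move_arm", "body": {"series": [{"dx":0.001,"dy":0,"dz":-0.0003,"turn":0},{"dx":0,"dy":0,"dz":0,"turn":0}]}}

```text
t: 15.52
eef_pos: [0.5431, 0.0358, 0.1796]
tcp_rot: [-3.142, 0.001, 0.732]
wrist_force: [1.2, 0.0, 4.8]
opening: 0.2
```

```bash
python3 look.py w19
```

```text
[0.5431 0.0358 0.1796] [-3.1415e+00  8.0000e-04  7.3200e-01] 15.57 F [1.42 0.68 5.88] 0.199
F along rule 0.44 F toolx 1.51
[(120, array([532.4, 273.6]))]
```

View pics/zw19.png

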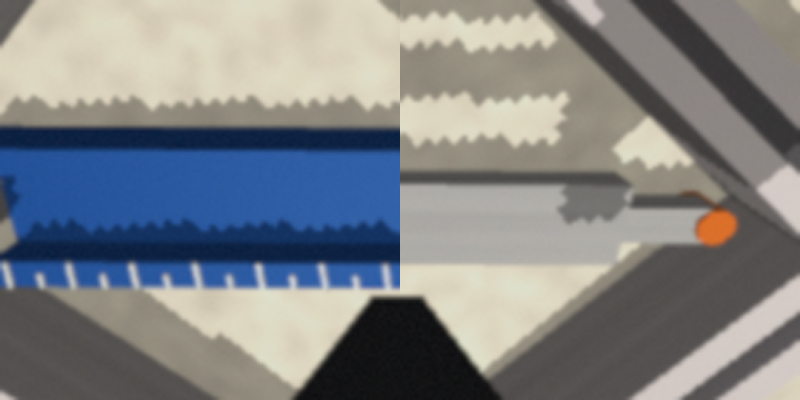

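Request:
{"method": "move_arm", "body": {"series": [{"dx":0,"dy":0.001,"dz":-0.0005,"turn":0},{"dx":0,"dy":0.0005,"dz":0,"turn":0},{"dx":0,"dy":0,"dz":0,"turn":0}]}}

```text
t: 15.82
eef_pos: [0.5438, 0.0348, 0.1797]
tcp_rot: [-3.141, 0.001, 0.732]
wrist_force: [0.9, 1.0, 2.9]
opening: 0.198
```

Request:
{"method": "move_arm", "body": {"series": [{"dx":0,"dy":0.001,"dz":0,"turn":0},{"dx":0,"dy":0,"dz":0,"turn":0}]}}

```text
t: 15.98
eef_pos: [0.5446, 0.034, 0.1797]
tcp_rot: [-3.141, 0.001, 0.732]
wrist_force: [0.7, 0.9, 1.1]
opening: 0.2
```

```bash
python3 look.py w20
```

```text
[0.5445 0.034  0.1797] [-3.1408e+00  1.0000e-03  7.3180e-01] 16.03 F [0.47 0.63 0.68] 0.199
F along rule -0.16 F toolx 0.77
[(118, array([532.3, 273.6]))]
```

View pics/zw20.png

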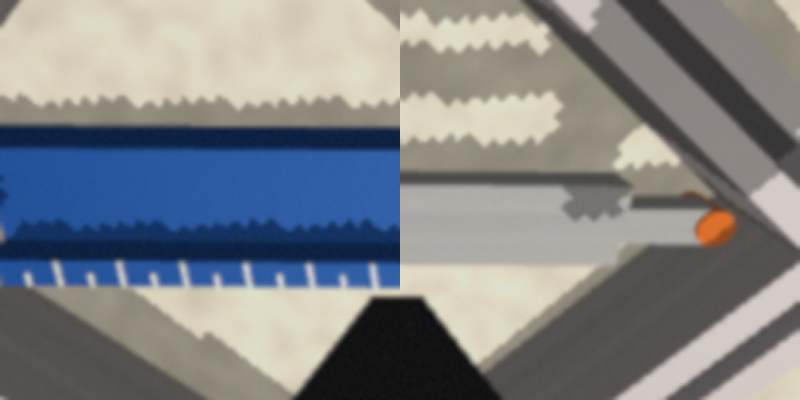

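Request:
{"method": "move_arm", "body": {"series": [{"dx":0,"dy":0.001,"dz":0,"turn":0},{"dx":0,"dy":0,"dz":0,"turn":0}]}}

```text
t: 16.2
eef_pos: [0.545, 0.0335, 0.1796]
tcp_rot: [-3.14, 0.001, 0.732]
wrist_force: [-1.4, 2.9, 0.9]
opening: 0.204
```

Request:
{"method": "move_arm", "body": {"series": [{"dx":0,"dy":0.001,"dz":0,"turn":0},{"dx":0,"dy":0,"dz":0,"turn":0}]}}

```text
t: 16.37
eef_pos: [0.5456, 0.0331, 0.1796]
tcp_rot: [-3.139, 0.001, 0.732]
wrist_force: [-1.2, 5.5, 1.8]
opening: 0.202
```

```bash
python3 look.py w21
```

```text
[0.5455 0.0331 0.1796] [-3.1392e+00  1.0000e-03  7.3180e-01] 16.42 F [-2.3   4.94  1.34] 0.2
F along rule -5.21 F toolx 1.59
[(110, array([532.5, 273.3]))]
```

View pics/zw21.png

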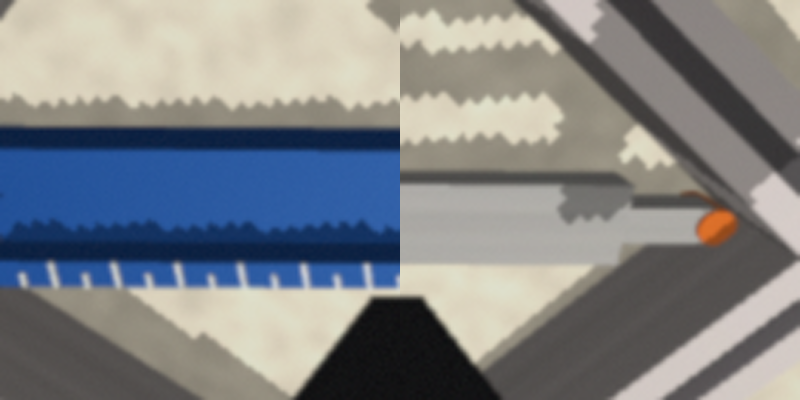

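Request:
{"method": "move_arm", "body": {"series": [{"dx":0.0007,"dy":0.0001,"dz":0,"turn":0},{"dx":0,"dy":0,"dz":0,"turn":0}]}}

```text
t: 16.58
eef_pos: [0.5462, 0.0332, 0.1796]
tcp_rot: [-3.14, 0.001, 0.732]
wrist_force: [-3.3, 3.0, 1.7]
opening: 0.2
```

```bash
python3 look.py w22
```

```text
[0.5463 0.0332 0.1797] [-3.1401e+00  1.2000e-03  7.3190e-01] 16.63 F [-3.85  3.49  1.73] 0.199
F along rule -5.17 F toolx -0.53
[(114, array([532.4, 272.6]))]
```

View pics/w22.png

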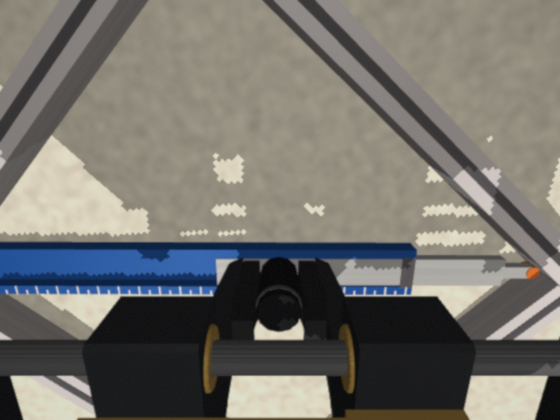

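Request:
{"method": "move_arm", "body": {"series": [{"dx":0,"dy":-0.001,"dz":0,"turn":0},{"dx":0,"dy":-0.002,"dz":0,"turn":0},{"dx":0,"dy":-0.003,"dz":0,"turn":0},{"dx":0,"dy":-0.003,"dz":0,"turn":0},{"dx":0,"dy":-0.003,"dz":0,"turn":0},{"dx":0,"dy":-0.003,"dz":0,"turn":0},{"dx":0,"dy":-0.003,"dz":0,"turn":0},{"dx":0,"dy":-0.003,"dz":0,"turn":0},{"dx":0,"dy":-0.003,"dz":0,"turn":0},{"dx":0,"dy":-0.003,"dz":0,"turn":0},{"dx":0,"dy":-0.003,"dz":0,"turn":0},{"dx":0,"dy":-0.002,"dz":0,"turn":0},{"dx":0,"dy":-0.002,"dz":0,"turn":0},{"dx":0,"dy":-0.001,"dz":0,"turn":0},{"dx":0,"dy":0,"dz":0,"turn":0}]}}

```text
t: 17.88
eef_pos: [0.5233, 0.0592, 0.1801]
tcp_rot: [-3.141, 0.0, 0.732]
wrist_force: [0.1, -0.5, -3.7]
opening: 0.2
```

```bash
python3 look.py w23
```

```text
[0.5233 0.0592 0.1801] [-3.1413e+00  1.0000e-04  7.3190e-01] 17.93 F [ 0.02 -0.1  -3.32] 0.201
F along rule 0.09 F toolx -0.05
[(109, array([ 23.2, 272.2])), (116, array([532.2, 272.1]))]
```

View pics/zw23.png

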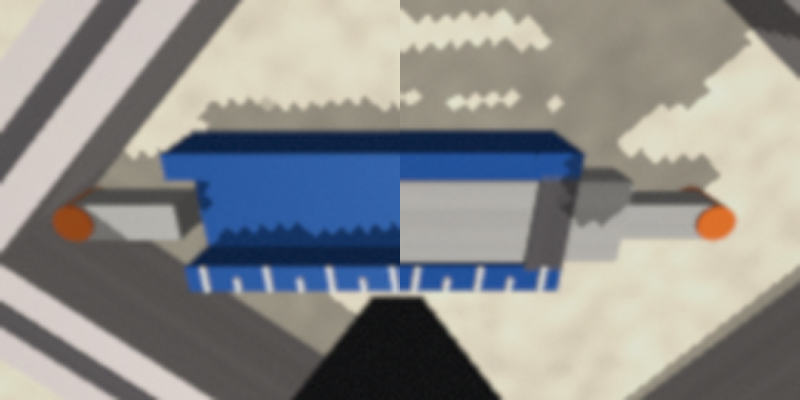

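Request:
{"method": "move_arm", "body": {"series": [{"dx":0,"dy":0.002,"dz":0,"turn":0},{"dx":0,"dy":0,"dz":0,"turn":0},{"dx":0,"dy":0,"dz":0,"turn":0},{"dx":0,"dy":0,"dz":-0.006,"turn":0},{"dx":0,"dy":0,"dz":-0.018,"turn":0},{"dx":0,"dy":0,"dz":-0.018,"turn":0},{"dx":0,"dy":0,"dz":-0.012,"turn":0},{"dx":0,"dy":0,"dz":0,"turn":-0.06},{"dx":0,"dy":0,"dz":0,"turn":-0.12},{"dx":0,"dy":0,"dz":0,"turn":-0.12},{"dx":0,"dy":0,"dz":0,"turn":-0.12},{"dx":0,"dy":0,"dz":0,"turn":-0.12},{"dx":0,"dy":0,"dz":0,"turn":-0.12},{"dx":0,"dy":0,"dz":0,"turn":-0.12},{"dx":0,"dy":0,"dz":0,"turn":-0.12},{"dx":0,"dy":0,"dz":0,"turn":-0.12},{"dx":0,"dy":0,"dz":0,"turn":-0.12},{"dx":0,"dy":0,"dz":0,"turn":-0.12},{"dx":0,"dy":0,"dz":0,"turn":-0.12},{"dx":0,"dy":0,"dz":0,"turn":-0.12}], "grip_force": 30}}

```text
t: 19.6
eef_pos: [0.5248, 0.0576, 0.2345]
tcp_rot: [3.141, 0.0, 2.238]
wrist_force: [-0.2, 0.0, -3.8]
opening: 0.197
```

Request:
{"method": "move_arm", "body": {"series": [{"dx":0,"dy":0,"dz":0,"turn":-0.12},{"dx":0,"dy":0,"dz":0,"turn":-0.054},{"dx":-0.006,"dy":-0.004,"dz":0.002,"turn":0},{"dx":-0.006,"dy":-0.004,"dz":0.004,"turn":0},{"dx":-0.005,"dy":-0.004,"dz":0.005,"turn":0},{"dx":0,"dy":0,"dz":0,"turn":0},{"dx":0,"dy":0,"dz":0,"turn":0}]}}

```text
t: 20.18
eef_pos: [0.5292, 0.0366, 0.2225]
tcp_rot: [-3.141, -0.001, 2.404]
wrist_force: [-0.1, -1.2, -3.4]
opening: 0.196
```

```bash
python3 look.py w24
```

```text
[0.5292 0.0369 0.2228] [-3.1412e+00 -8.0000e-04  2.4042e+00] 20.23 F [-0.39 -0.19 -3.3 ] 0.193
F along rule -0.4 F toolx 0.16
[(110, array([ 23. , 272.1])), (96, array([532.2, 272. ]))]
```

View pics/w24.png

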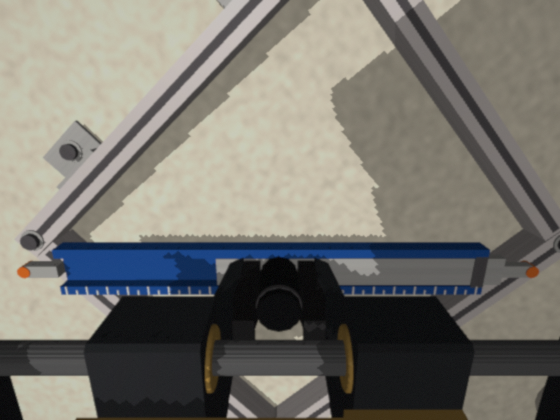

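Request:
{"method": "move_arm", "body": {"series": [{"dx":0.001,"dy":0.001,"dz":0.012,"turn":0},{"dx":0,"dy":0,"dz":0.012,"turn":0},{"dx":0,"dy":0,"dz":0.01,"turn":0},{"dx":0,"dy":0,"dz":0.005,"turn":0},{"dx":0,"dy":0,"dz":0.002,"turn":0},{"dx":0,"dy":0,"dz":0.001,"turn":0},{"dx":0,"dy":0,"dz":0.0005,"turn":0},{"dx":0,"dy":0,"dz":0,"turn":0}], "grip_force": 15}}

```text
t: 20.9
eef_pos: [0.5295, 0.0387, 0.1808]
tcp_rot: [3.141, 0.0, 2.406]
wrist_force: [0.8, -0.5, -3.4]
opening: 0.193
```

Request:
{"method": "move_arm", "body": {"series": [{"dx":0,"dy":-0.001,"dz":0,"turn":0},{"dx":0,"dy":-0.001,"dz":0,"turn":0},{"dx":0,"dy":-0.001,"dz":0,"turn":0},{"dx":0,"dy":0,"dz":0,"turn":0}]}}

```text
t: 21.23
eef_pos: [0.5272, 0.0363, 0.1809]
tcp_rot: [3.141, 0.0, 2.406]
wrist_force: [0.6, -0.4, -3.1]
opening: 0.197
```

```bash
python3 look.py w25
```

```text
[0.5272 0.0363 0.1808] [3.1414e+00 2.0000e-04 2.4055e+00] 21.28 F [ 0.04 -0.14 -3.25] 0.196
F along rule -0.08 F toolx -0.13
[(103, array([ 24.5, 270.9])), (97, array([531.9, 273.4]))]
```

View pics/zw25.png

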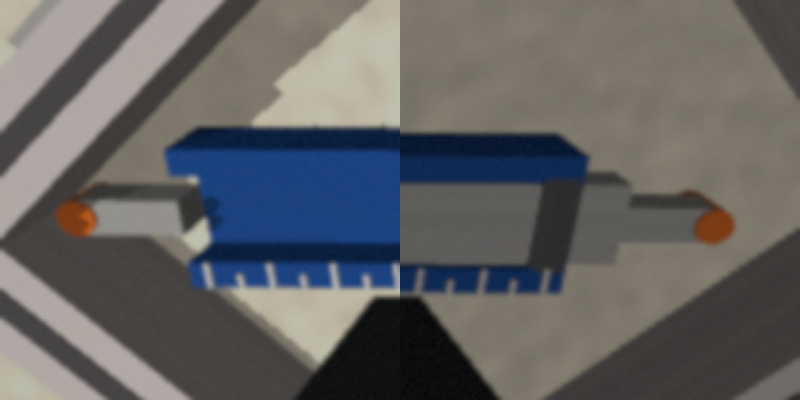

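Request:
{"method": "move_arm", "body": {"series": [{"dx":0.001,"dy":-0.0008,"dz":0,"turn":0},{"dx":0,"dy":0,"dz":0,"turn":0}], "grip_force": 12}}

```text
t: 21.45
eef_pos: [0.5258, 0.0366, 0.1807]
tcp_rot: [3.142, 0.0, 2.406]
wrist_force: [-0.6, 0.9, -3.1]
opening: 0.197
```

```bash
python3 look.py w26
```

```text
[0.5259 0.0366 0.1806] [ 3.1416 -0.      2.4058] 21.5 F [ 0.91  0.76 -2.53] 0.199
F along rule 1.18 F toolx -0.17
[(104, array([ 24.3, 271.3])), (93, array([531.8, 272.6]))]
```

Request:
{"method": "move_arm", "body": {"series": [{"dx":0.0005,"dy":-0.0008,"dz":0.0005,"turn":0},{"dx":0,"dy":0,"dz":0,"turn":0}]}}

```text
t: 21.67
eef_pos: [0.5254, 0.0364, 0.1804]
tcp_rot: [3.14, 0.001, 2.406]
wrist_force: [1.9, 3.2, -2.1]
opening: 0.196
```

```bash
python3 look.py w27
```

```text
[0.5255 0.0364 0.1804] [3.1404e+00 9.0000e-04 2.4057e+00] 21.72 F [ 3.1   3.64 -2.55] 0.197
F along rule 4.78 F toolx 0.14
[(101, array([ 24.2, 271.8])), (94, array([531.5, 272.3]))]
```

View pics/zw27.png

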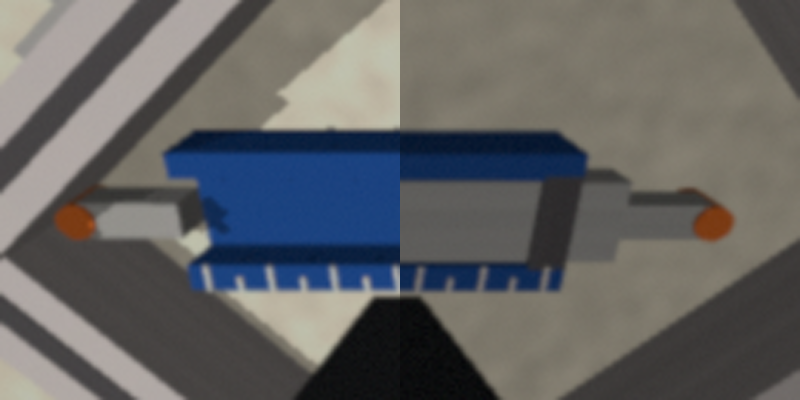

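Request:
{"method": "move_arm", "body": {"series": [{"dx":0,"dy":0.0006,"dz":0.0008,"turn":0},{"dx":0,"dy":0.001,"dz":0,"turn":0},{"dx":0,"dy":0.0014,"dz":0,"turn":0},{"dx":0,"dy":0.002,"dz":0,"turn":0},{"dx":0,"dy":0,"dz":0,"turn":0}], "grip_force": 6}}

```text
t: 22.13
eef_pos: [0.5288, 0.0401, 0.1796]
tcp_rot: [3.141, 0.001, 2.406]
wrist_force: [0.2, 0.0, 3.3]
opening: 0.202
```

```bash
python3 look.py w28
```

```text
[0.5288 0.04   0.1796] [3.1411e+00 6.0000e-04 2.4059e+00] 22.18 F [0.34 0.71 3.54] 0.201
F along rule 0.75 F toolx 0.23
[(99, array([ 14.6, 271.3])), (93, array([532.3, 272.8]))]
```

Request:
{"method": "move_arm", "body": {"series": [{"dx":0,"dy":0.002,"dz":-0.0003,"turn":0},{"dx":0,"dy":0.002,"dz":0,"turn":0},{"dx":0,"dy":0.002,"dz":0,"turn":0},{"dx":0,"dy":0.002,"dz":0,"turn":0},{"dx":0,"dy":0.002,"dz":0,"turn":0},{"dx":0,"dy":0.002,"dz":0,"turn":0},{"dx":0,"dy":0.002,"dz":0,"turn":0},{"dx":0,"dy":0.002,"dz":0,"turn":0},{"dx":0,"dy":0.001,"dz":0,"turn":0},{"dx":0,"dy":0,"dz":0,"turn":0}]}}

```text
t: 23.02
eef_pos: [0.5401, 0.0527, 0.1797]
tcp_rot: [3.141, 0.001, 2.406]
wrist_force: [2.5, -0.8, 0.9]
opening: 0.204
```

```bash
python3 look.py w29
```

```text
[0.5401 0.0527 0.1797] [3.1411e+00 4.0000e-04 2.4059e+00] 23.07 F [ 2.38 -1.19  0.84] 0.202
F along rule 0.71 F toolx -2.56
[(100, array([532.3, 273.1]))]
```

View pics/zw29.png

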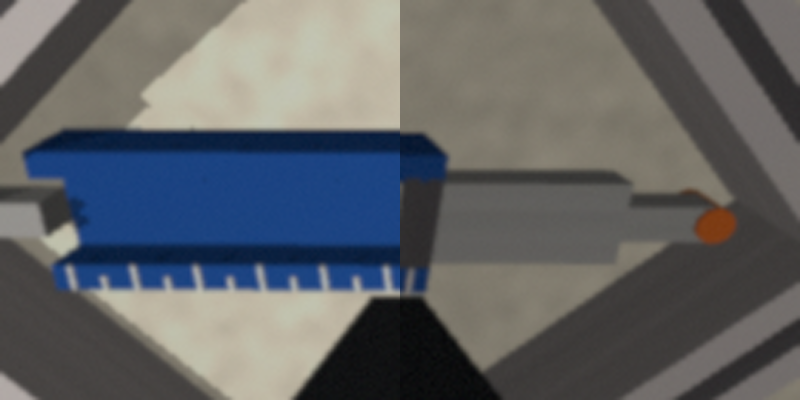

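Request:
{"method": "move_arm", "body": {"series": [{"dx":-0.0006,"dy":0.001,"dz":0,"turn":0},{"dx":0,"dy":0.001,"dz":0,"turn":0},{"dx":0,"dy":0.001,"dz":0,"turn":0},{"dx":0,"dy":0,"dz":0,"turn":0}]}}

```text
t: 23.4
eef_pos: [0.5422, 0.0546, 0.1796]
tcp_rot: [-3.142, -0.0, 2.406]
wrist_force: [0.7, 1.1, 2.4]
opening: 0.196
```

```bash
python3 look.py w30
```

```text
[0.5422 0.0546 0.1796] [ 3.1416e+00 -4.0000e-04  2.4059e+00] 23.45 F [0.47 0.02 2.93] 0.194
F along rule 0.33 F toolx -0.33
[(100, array([532.4, 272.9]))]
```

View pics/zw30.png

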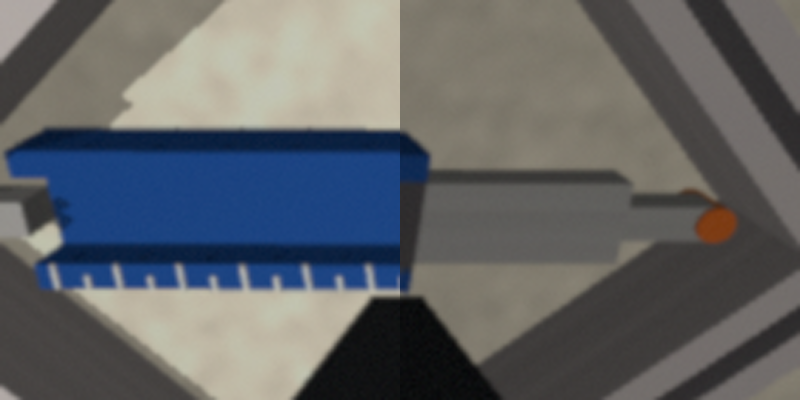

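Clear of contact yet, forces balanced. Continue in 1 mm steps.

Request:
{"method": "move_arm", "body": {"series": [{"dx":0,"dy":0.001,"dz":0,"turn":0},{"dx":0,"dy":0,"dz":0,"turn":0}]}}

```text
t: 23.62
eef_pos: [0.5429, 0.0553, 0.1796]
tcp_rot: [-3.142, -0.0, 2.406]
wrist_force: [-0.5, 0.6, 4.1]
opening: 0.203
```

Request:
{"method": "move_arm", "body": {"series": [{"dx":0,"dy":0.001,"dz":0,"turn":0},{"dx":0,"dy":0,"dz":0,"turn":0}]}}

```text
t: 23.78
eef_pos: [0.5436, 0.056, 0.1796]
tcp_rot: [-3.141, -0.0, 2.406]
wrist_force: [-0.9, 0.7, 4.2]
opening: 0.199
```

```bash
python3 look.py w31
```

```text
[0.5435 0.056  0.1796] [-3.1415e+00 -4.0000e-04  2.4059e+00] 23.83 F [-1.45  0.63  4.56] 0.197
F along rule -0.5 F toolx 1.5
[(100, array([532.4, 272.9]))]
```

View pics/zw31.png

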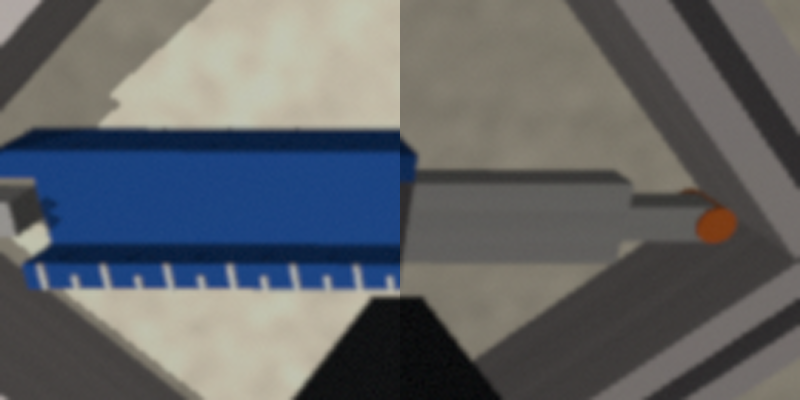

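Request:
{"method": "move_arm", "body": {"series": [{"dx":0.0005,"dy":0.001,"dz":-0.0003,"turn":0},{"dx":0,"dy":0,"dz":0,"turn":0}]}}

```text
t: 24.0
eef_pos: [0.5438, 0.0567, 0.1796]
tcp_rot: [-3.141, 0.0, 2.406]
wrist_force: [-0.8, -4.0, 0.9]
opening: 0.2
```

```bash
python3 look.py w32
```

```text
[0.5438 0.0567 0.1797] [-3.1407  0.      2.4059] 24.05 F [-1.19 -2.66  1.16] 0.205
F along rule -2.77 F toolx -0.9
[(98, array([532.4, 272.9]))]
```

View pics/zw32.png

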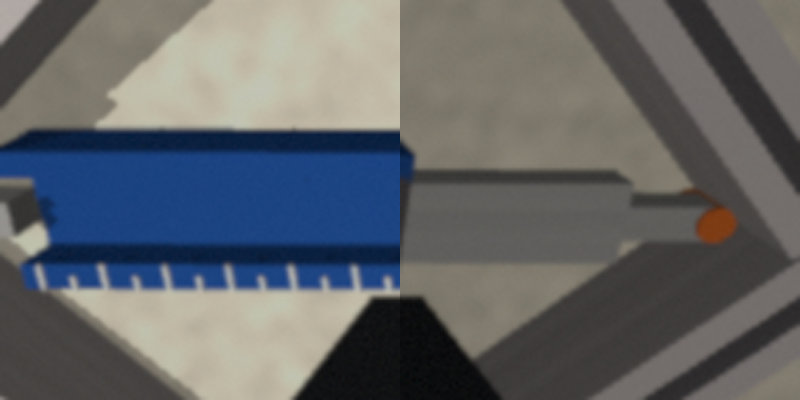

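Request:
{"method": "move_arm", "body": {"series": [{"dx":-0.0004,"dy":0.0007,"dz":0,"turn":0},{"dx":0,"dy":0,"dz":0,"turn":0}]}}

```text
t: 24.22
eef_pos: [0.5442, 0.0568, 0.1796]
tcp_rot: [-3.14, -0.001, 2.406]
wrist_force: [-3.4, -5.2, 2.6]
opening: 0.201
```

```bash
python3 look.py w33
```

```text
[0.5442 0.0568 0.1796] [-3.1396e+00 -1.2000e-03  2.4059e+00] 24.27 F [-3.39 -4.42  2.95] 0.198
F along rule -5.55 F toolx -0.46
[(98, array([532.4, 273. ]))]
```

View pics/zw33.png

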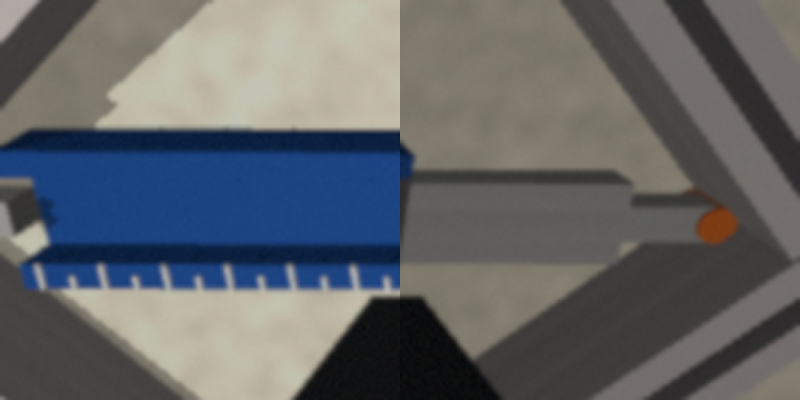

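Request:
{"method": "move_arm", "body": {"series": [{"dx":0,"dy":-0.001,"dz":0,"turn":0},{"dx":0,"dy":0,"dz":0,"turn":0}]}}

```text
t: 24.43
eef_pos: [0.5438, 0.0564, 0.1796]
tcp_rot: [-3.141, -0.001, 2.406]
wrist_force: [-1.0, -1.9, 1.1]
opening: 0.199
```

Request:
{"method": "move_arm", "body": {"series": [{"dx":0,"dy":0,"dz":0,"turn":0},{"dx":0,"dy":0,"dz":0,"turn":0},{"dx":0,"dy":0,"dz":0,"turn":0},{"dx":0,"dy":0,"dz":0,"turn":0},{"dx":0,"dy":0,"dz":0,"turn":0}], "gripper": 0.5}}

```text
t: 24.85
eef_pos: [0.5441, 0.0566, 0.1799]
tcp_rot: [3.141, 0.0, 2.406]
wrist_force: [-0.4, 0.8, -0.1]
opening: 0.503
```

```bash
python3 look.py w34
```

```text
[0.5441 0.0565 0.1799] [3.1414e+00 1.0000e-04 2.4059e+00] 24.9 F [ 0.09 -0.58  0.29] 0.507
F along rule -0.36 F toolx -0.46
[(97, array([531.1, 271.9]))]
```

View pics/w34.png

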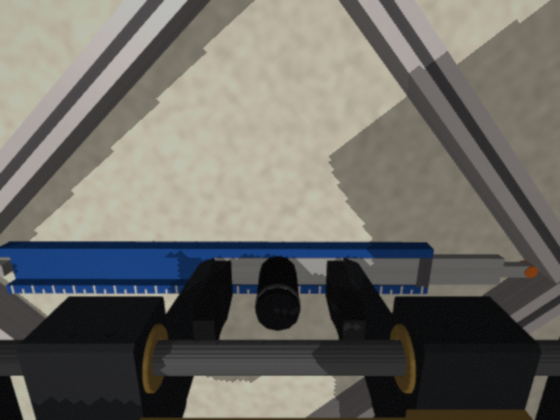

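Request:
{"method": "move_arm", "body": {"series": [{"dx":0,"dy":0,"dz":-0.015,"turn":0},{"dx":0,"dy":0,"dz":-0.03,"turn":0},{"dx":0,"dy":0,"dz":-0.035,"turn":0},{"dx":0,"dy":0,"dz":-0.035,"turn":0},{"dx":0,"dy":0,"dz":-0.035,"turn":-0.1},{"dx":0,"dy":0,"dz":-0.035,"turn":-0.12},{"dx":0,"dy":0,"dz":-0.035,"turn":-0.12},{"dx":0,"dy":0,"dz":-0.035,"turn":-0.12},{"dx":0,"dy":0,"dz":-0.015,"turn":-0.12},{"dx":-0.018,"dy":-0.0,"dz":0,"turn":-0.12},{"dx":-0.036,"dy":0,"dz":0,"turn":-0.048},{"dx":-0.036,"dy":0,"dz":0,"turn":0},{"dx":0,"dy":0,"dz":0,"turn":0},{"dx":0,"dy":0,"dz":0,"turn":0}], "gripper": 1}}

```text
t: 26.07
eef_pos: [0.6348, 0.0526, 0.448]
tcp_rot: [3.141, -0.003, -3.13]
wrist_force: [-0.7, -0.3, 0.0]
opening: 0.006
```

```bash
python3 look.py w35
```

```text
[0.6339 0.0528 0.4487] [ 3.1413e+00 -2.2000e-03 -3.1294e+00] 26.12 F [ 0.26  0.39 -0.28] 0.007
F along rule 0.38 F toolx -0.27
[(9, array([357.1, 158.7])), (896, array([ 94.6, 271.3]))]
```

View pics/w35.png

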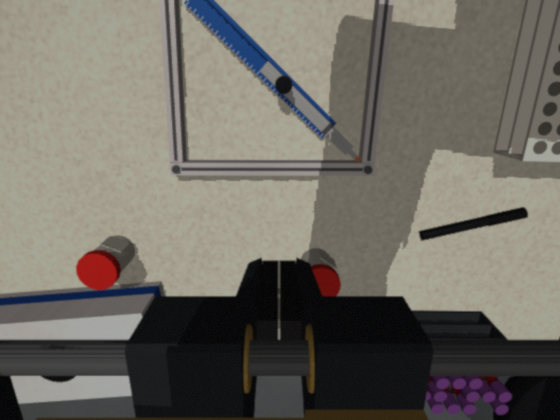

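```bash
python3 - <<'E'
from h import *
c=load('w35'); g=cv2.imread('pics/w35.png')
for u,v in [(176.5,170),(367.5,170)]: print(px2w(c,u,v,.0205))
cv2.imwrite('pics/z35.png',np.hstack([cv2.resize(g[140:190,150:210],(396,330),interpolation=cv2.INTER_CUBIC),cv2.resize(g[140:190,340:400],(396,330),interpolation=cv2.INTER_CUBIC)]))
E
```

```text
[ 0.63987882 -0.06853792  0.0205    ]
[0.63704458 0.15722563 0.0205    ]
```

View pics/z35.png

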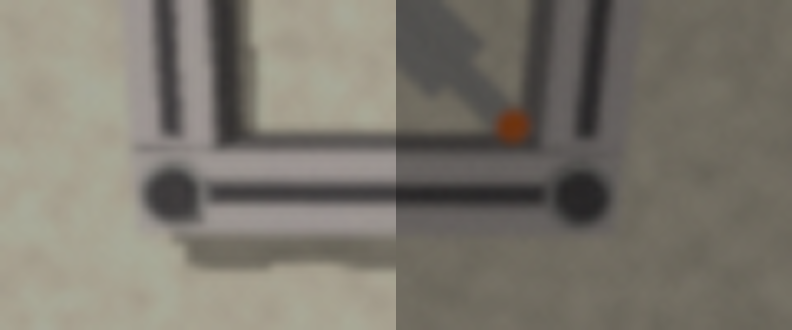

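Request:
{"method": "move_arm", "body": {"series": [{"dx":0,"dy":-0.015,"dz":0.01,"turn":0.01},{"dx":-0.003,"dy":-0.03,"dz":0.02,"turn":0},{"dx":-0.003,"dy":-0.03,"dz":0.02,"turn":0},{"dx":0,"dy":-0.03,"dz":0.02,"turn":0},{"dx":0,"dy":-0.03,"dz":0.02,"turn":0},{"dx":0,"dy":-0.03,"dz":0.02,"turn":0},{"dx":0,"dy":0,"dz":0.03,"turn":0},{"dx":0,"dy":0,"dz":0.03,"turn":0},{"dx":0,"dy":0,"dz":0.03,"turn":0},{"dx":0,"dy":0,"dz":0.015,"turn":0},{"dx":0,"dy":0,"dz":0,"turn":0},{"dx":0,"dy":0,"dz":0,"turn":0}]}}

```text
t: 27.12
eef_pos: [0.6392, -0.1126, 0.2347]
tcp_rot: [3.141, -0.001, -3.14]
wrist_force: [0.0, 0.4, 1.1]
opening: 0.008
```

```bash
python3 look.py w36
```

```text
[ 0.64   -0.1127  0.2363] [-3.1409e+00  1.3000e-03 -3.1399e+00] 27.17 F [0.7  0.75 0.05] 0.002
F along rule 0.75 F toolx -0.7
[]
```

View pics/w36.png

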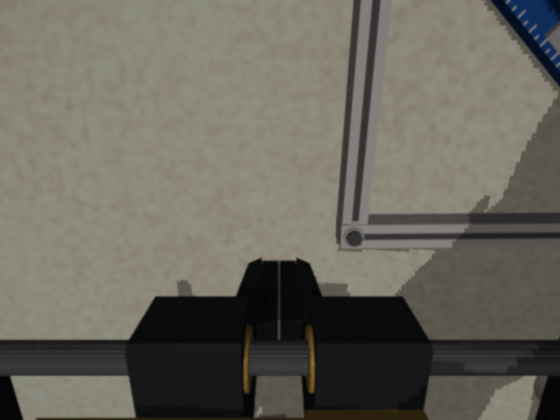

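Request:
{"method": "move_arm", "body": {"series": [{"dx":0,"dy":0.002,"dz":0.015,"turn":0},{"dx":0,"dy":0.002,"dz":0.02,"turn":0},{"dx":0,"dy":0.002,"dz":0.017,"turn":0},{"dx":0,"dy":0.002,"dz":0.008,"turn":0},{"dx":0,"dy":0.002,"dz":0.004,"turn":0},{"dx":0,"dy":0.002,"dz":0,"turn":0},{"dx":0,"dy":0,"dz":0,"turn":0}]}}

```text
t: 27.75
eef_pos: [0.6409, -0.1, 0.1724]
tcp_rot: [-3.141, 0.002, -3.139]
wrist_force: [0.5, -0.3, 0.5]
opening: 0.006
```

```bash
python3 look.py w37
```

```text
[ 0.641  -0.1002  0.1726] [-3.1407e+00  2.3000e-03 -3.1390e+00] 27.8 F [-0.21  0.18  0.64] 0.006
F along rule 0.18 F toolx 0.21
[]
```

View pics/w37.png

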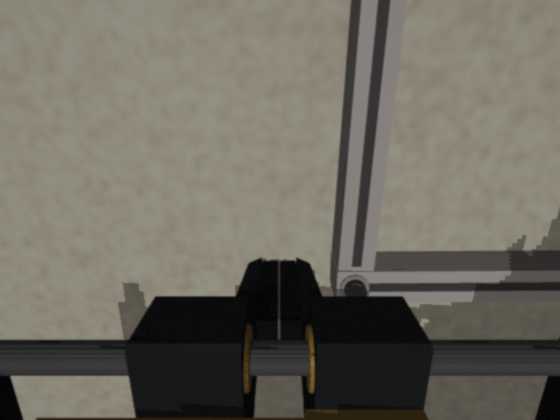

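Request:
{"method": "move_arm", "body": {"series": [{"dx":0,"dy":0.002,"dz":0,"turn":0},{"dx":0,"dy":0.002,"dz":0,"turn":0},{"dx":0,"dy":0,"dz":0,"turn":0}]}}

```text
t: 28.05
eef_pos: [0.6405, -0.0959, 0.1716]
tcp_rot: [-3.141, 0.001, -3.139]
wrist_force: [0.3, -0.4, -0.1]
opening: 0.005
```

Request:
{"method": "move_arm", "body": {"series": [{"dx":0,"dy":0.001,"dz":0,"turn":0},{"dx":0,"dy":0.001,"dz":0,"turn":0},{"dx":0,"dy":0,"dz":0,"turn":0}]}}

```text
t: 28.3
eef_pos: [0.6402, -0.094, 0.1709]
tcp_rot: [3.142, -0.0, -3.139]
wrist_force: [1.0, -0.3, -0.1]
opening: 0.006
```

Request:
{"method": "move_arm", "body": {"series": [{"dx":0,"dy":0.001,"dz":0,"turn":0},{"dx":0,"dy":0,"dz":0,"turn":0}]}}

```text
t: 28.47
eef_pos: [0.6402, -0.0931, 0.1709]
tcp_rot: [3.142, -0.0, -3.139]
wrist_force: [-0.4, -0.1, 0.2]
opening: 0.008
```

Request:
{"method": "move_arm", "body": {"series": [{"dx":0,"dy":0.001,"dz":0,"turn":0},{"dx":0,"dy":0,"dz":0,"turn":0}]}}

```text
t: 28.63
eef_pos: [0.6403, -0.092, 0.1709]
tcp_rot: [3.142, -0.0, -3.139]
wrist_force: [0.6, -0.1, 0.2]
opening: 0.007
```

Request:
{"method": "move_arm", "body": {"series": [{"dx":0,"dy":0.001,"dz":0,"turn":0},{"dx":0,"dy":0,"dz":0,"turn":0}]}}

```text
t: 28.8
eef_pos: [0.6402, -0.091, 0.1709]
tcp_rot: [3.142, -0.0, -3.139]
wrist_force: [0.1, 0.9, -0.5]
opening: 0.006
```

```bash
python3 look.py w38
```

```text
[ 0.6402 -0.0911  0.1709] [ 3.1415e+00 -1.0000e-04 -3.1393e+00] 28.85 F [-0.56 -0.25  0.06] 0.006
F along rule -0.25 F toolx 0.56
[]
```

View pics/w38.png

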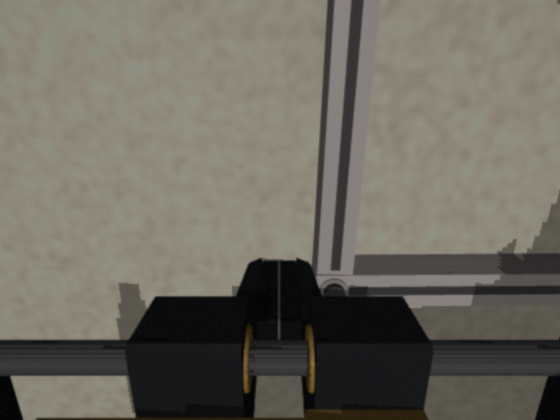

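Request:
{"method": "move_arm", "body": {"series": [{"dx":0,"dy":0.001,"dz":0,"turn":0},{"dx":0,"dy":0,"dz":0,"turn":0}]}}

```text
t: 29.02
eef_pos: [0.6403, -0.0902, 0.1709]
tcp_rot: [-3.141, 0.0, -3.139]
wrist_force: [-0.3, -0.7, -1.6]
opening: 0.005
```

Request:
{"method": "move_arm", "body": {"series": [{"dx":0,"dy":0.001,"dz":0,"turn":0},{"dx":0,"dy":0,"dz":0,"turn":0}]}}

```text
t: 29.18
eef_pos: [0.6403, -0.0898, 0.171]
tcp_rot: [-3.14, 0.0, -3.139]
wrist_force: [-0.4, -3.7, -0.1]
opening: 0.006
```

Request:
{"method": "move_arm", "body": {"series": [{"dx":0,"dy":0.001,"dz":0,"turn":0},{"dx":0,"dy":0,"dz":0,"turn":0}]}}

```text
t: 29.35
eef_pos: [0.6403, -0.0893, 0.171]
tcp_rot: [-3.14, 0.0, -3.139]
wrist_force: [-0.6, -6.5, -1.4]
opening: 0.005
```

Request:
{"method": "move_arm", "body": {"series": [{"dx":0,"dy":0.001,"dz":0,"turn":0},{"dx":0,"dy":0,"dz":0,"turn":0}]}}

```text
t: 29.52
eef_pos: [0.6403, -0.0885, 0.1711]
tcp_rot: [-3.139, 0.0, -3.14]
wrist_force: [-0.2, -7.2, -1.4]
opening: 0.003
```

Request:
{"method": "move_arm", "body": {"series": [{"dx":0,"dy":0.001,"dz":0,"turn":0},{"dx":0,"dy":0.001,"dz":0,"turn":0},{"dx":0,"dy":0.001,"dz":0,"turn":0},{"dx":0,"dy":0.001,"dz":0,"turn":0},{"dx":0,"dy":0,"dz":0,"turn":0}]}}

```text
t: 29.93
eef_pos: [0.6403, -0.0846, 0.1711]
tcp_rot: [-3.139, 0.0, -3.14]
wrist_force: [-1.4, -8.7, -0.9]
opening: 0.006
```

```bash
python3 look.py w39
```

```text
[ 0.6403 -0.0846  0.1711] [-3.1392e+00  4.0000e-04 -3.1396e+00] 29.98 F [-0.41 -7.82 -1.03] 0.005
F along rule -7.82 F toolx 0.43
[]
```

View pics/w39.png

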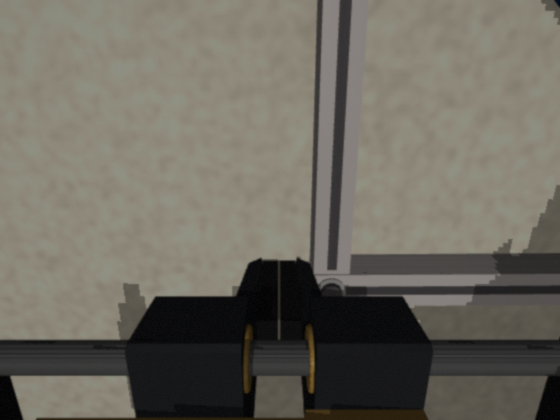

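Request:
{"method": "move_arm", "body": {"series": [{"dx":0,"dy":0.001,"dz":0,"turn":0},{"dx":0,"dy":0.001,"dz":0,"turn":0},{"dx":0,"dy":0,"dz":0,"turn":0}]}}

```text
t: 30.23
eef_pos: [0.6403, -0.0826, 0.171]
tcp_rot: [-3.139, 0.0, -3.14]
wrist_force: [0.2, -7.9, -0.3]
opening: 0.006
```

Request:
{"method": "move_arm", "body": {"series": [{"dx":0,"dy":-0.006,"dz":0,"turn":0},{"dx":0,"dy":-0.01,"dz":0,"turn":0},{"dx":0,"dy":-0.005,"dz":-0.02,"turn":0},{"dx":0,"dy":0.01,"dz":-0.035,"turn":0},{"dx":0,"dy":0.025,"dz":-0.03,"turn":0},{"dx":0,"dy":0.025,"dz":-0.03,"turn":0},{"dx":0,"dy":0.025,"dz":-0.03,"turn":0},{"dx":0,"dy":0.025,"dz":-0.03,"turn":0},{"dx":0,"dy":0.025,"dz":-0.03,"turn":0},{"dx":0,"dy":0.02,"dz":-0.03,"turn":0},{"dx":0.03,"dy":0,"dz":-0.03,"turn":0},{"dx":0.03,"dy":0,"dz":-0.025,"turn":0},{"dx":0,"dy":0,"dz":0,"turn":0},{"dx":0,"dy":0,"dz":0,"turn":0},{"dx":0,"dy":0,"dz":0,"turn":0}]}}

```text
t: 31.48
eef_pos: [0.5806, 0.0524, 0.46]
tcp_rot: [3.141, 0.0, -3.14]
wrist_force: [-0.6, -0.1, -0.3]
opening: 0.005
```

```bash
python3 look.py w40; python3 - <<'E'
from h import *
g=cv2.imread('pics/w40.png'); cv2.imwrite('pics/z40.png',cv2.resize(g[0:260,130:420],(780,600)))
E
```

```text
[0.5808 0.0523 0.459 ] [ 3.1411e+00 -1.7000e-03 -3.1399e+00] 31.53 F [-0.05  0.26 -0.73] 0.006
F along rule 0.26 F toolx 0.05
[(11, array([184.,  40.])), (559, array([107.4, 305.3]))]
```

View pics/w40.png

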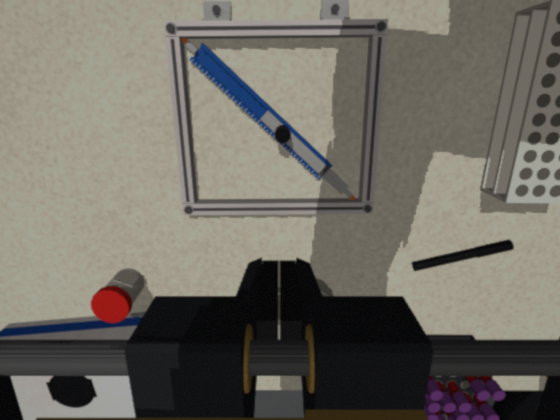

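```bash
cat >> h.py <<'E'
def screw(c,u,v,r=7):
    g=cv2.GaussianBlur(np.array(c['pixels']).astype(np.uint8).mean(2).astype(np.float32),(0,0),.8)
    u0,v0=int(round(u)),int(round(v)); w=g[v0-r:v0+r+1,u0-r:u0+r+1]
    big=cv2.resize(w,None,fx=8,fy=8,interpolation=cv2.INTER_CUBIC)
    T=np.full((80,80),255,np.float32); cv2.circle(T,(40,40),20,40,-1)
    best=None
    k=cv2.GaussianBlur(T,(0,0),5)
    R=cv2.matchTemplate(big,k,cv2.TM_CCOEFF_NORMED); _,mx,_,loc=cv2.minMaxLoc(R)
    return (u0-r+(loc[0]+40-3.5)/8, v0-r+(loc[1]+40-3.5)/8, mx)
def report(c,guess):
    obs=[]
    for k,u,v in guess:
        q=screw(c,u,v); print(k,np.round(q,2)); obs.append((k,px2w(c,q[0],q[1],.0205)))
    p,r=fitframe(obs); S,C=frame(p);N=noses(C); print('p',p.round(4),'res mm',(r*1e3).round(2))
    L=[np.linalg.norm(N['RR']-N['FL'])-.244,np.linalg.norm(N['RL']-N['FR'])-.244]; print('slide est',np.round(L,4),'diff',round(L[0]-L[1],4))
    W=dict((k,w[:2]) for k,w in obs)
    if len(W)==4: print('raw screw diag diff mm',1e3*(np.linalg.norm(W['RR']-W['FL'])-np.linalg.norm(W['RL']-W['FR'])))
    return p
E
python3 - <<'E'
from h import *
report(load('w40'),[('FR',170.5,29),('FL',382,26),('RL',368,208.5),('RR',188,210)])
report(load('w6'),[('FR',190.2,209.2),('RR',355.2,228),('RL',388.4,27.2)])
E
```

```text
FR [170.94  28.81   0.58]
FL [380.56  26.06   0.64]
RL [367.19 208.06   0.8 ]
RR [188.19 209.56   0.76]
p [ 4.324e-01  4.830e-02  1.290e-02 -1.000e-04] res mm [ 0.17  0.38  0.54 -0.38 -0.53 -0.41 -0.18  0.41]
slide est [0.0308 0.0306] diff 0.0002
raw screw diag diff mm 0.21972819873850025
FR [190.06 208.94   0.76]
RR [354.56 227.44   0.78]
RL [387.81  27.56   0.61]
p [ 0.4325  0.0473  0.0095 -0.0056] res mm [ 0.34 -0.01 -0.35  0.48  0.   -0.47]
slide est [0.0344 0.027 ] diff 0.0075
```

View pics/z40.png

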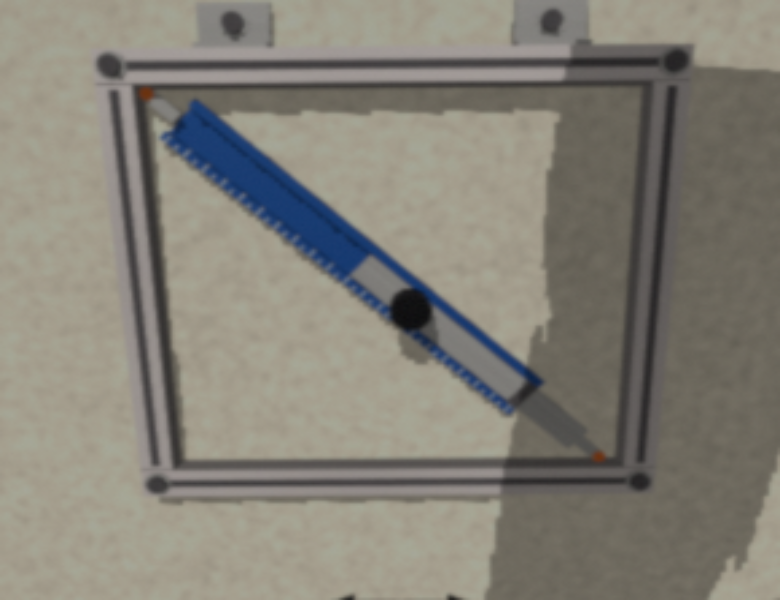

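```bash
python3 - <<'E'
from h import *
cap('top','t41'); a=cv2.imread('pics/top0.png').astype(int); b=cv2.imread('pics/t41.png')
cv2.imwrite('pics/d41.png',b)
E
```

```text
(no output)
```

View pics/d41.png

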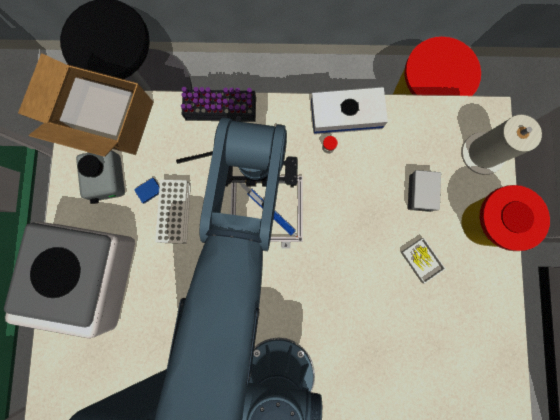

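The bystanders that can be seen are where they were: tube rack (172,210), carton (147,190), cup (330,143), tip tray (422,258) and tip box (424,190). The arm hides the other cup here. The rule lies inside the frame and the arm is clear at 0.46 m, so I am handing in.

```bash
python3 -c "
from station import manip
print(manip.sign_off())"
```

```text
the job is handed in; nothing more can be done
None
```

I measured both diagonals with the rule, front-left to rear-right first, and they differed by about 9 mm. I then pushed the rear rail back until the frame looked square, and handed in at about 32 s.

| Check | Front-left to rear-right | Front-right to rear-left | Difference |
|---|---|---|---|
| Slide drawn out, from arm travel (before the push) | about 36.6 mm | about 27.7 mm | about 8.9 mm |
| Camera fit to the corner screws (before the push) | 34.4–34.9 mm | 26.4–27.0 mm | 7.5–8.5 mm |
| Camera fit to the corner screws (after the push) | 30.8 mm | 30.6 mm | about 0.2 mm |

- **Seating:** in each measurement the noses pressed on both rails of their corner, at 5–7 N along the rule.
- **Push:** I moved the right end of the rear rail about 6.4 mm to the left, at about 8 N. The rule readings called for about 6.65 mm, which would leave roughly 0.3 mm of difference.
- **Not re-checked:** I did not measure the diagonals again with the rule after the push. The final figure rests on the camera and the push distance, which agree well inside the 3 mm limit. The rule and the camera disagreed by about 0.4–1.4 mm on the size of the first difference.
- **End state:** the rule lies flat inside the frame on the second diagonal, and the arm is clear of everything. The other items look undisturbed. The arm hid one cup in the last overhead picture, and I never went near it.

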